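# Fit the retaining ring on the tube mixer's spindle

### The job

Take the upright ring pliers from their holder and use them to spread the brass retaining ring waiting on its little stand, slide it over the tube mixer's spindle, push the sprung carousel gently down with it and let the ring close into the spindle's groove, so that it holds the carousel down. Then hang the pliers back in their holder and let go. Do not touch the ring with the fingers, do not press hard (stay under 25 N) and leave the other things on the bench alone.

Things in the scene. Friction and masses are not known exactly. Their poses are not given: they have to be found in the camera images.
- mixer: White tube mixer, 170 mm square housing 45 mm high, fixed to the bench, with an upright steel spindle 40 mm across in the middle of a blue eight-place carousel 152 mm across, with an aluminium hub 74 mm across, flat on top. Origin on the spindle axis, about bench level (0 to 18 mm up, differs), z up.
- spindle_axis (a point): Fixed point of the housing, on the spindle axis, 85 mm above the mixer's origin. Shims set spindle and carousel 0 to 16 mm higher in the housing, by an amount that is not measured, so feel for it: the hub's flat top at rest is 0 to 16 mm above this point, the spindle's top end 13 to 29 mm above it.
- carousel (a joint): How far the carousel is pushed down the spindle, m: 0 at rest (hub top at the groove's upper edge, groove covered), 0.006 at its hard stop (groove bare). From the top the spindle has a 7 mm cone (28 to 40 mm across), 6 mm of full 40 mm, then the groove, 6.5 mm high and 34 mm across. A spring pushes the hub up: 4.5 N starts it, 7.5 N at the stop; then it is rigid.
- ring_stand: Fixed round stand, black foot 90 mm across, blue disc 76 mm across whose flat top is 50 mm above the origin (centre of the foot, 0 to 18 mm above the bench), with a centring stub 28 mm across and 10 mm high. The ring lies round the stub. The disc is sprung: it yields downwards up to 8 mm, 2 N to start, 6 N at the end.
- ring: Brass retaining ring lying flat, a horseshoe about 70 x 45 mm, 40 g. Origin: centre of the round opening at the underside, z up, x towards the gap; its back, where the halves bend, is at x = -24 mm. Arcs 4 mm thick, end lugs 7 mm high at x = 17 to 40 mm. Spread over 0.16 rad a half it clears the 40 mm spindle; shut, its sides are 35 mm apart, in the groove.
- ring_notch (a point): Where the tips act: the middle of the gap at x = 30 mm, y = 0 of the ring, at its underside. Here each lug has an inward notch 8 mm wide (along x), its face 10.5 mm from the middle when shut; the top 3.5 mm of the lug is a lip, undercut by 2.5 mm so that hooked tips lift the ring. The tips need about 3 N to begin opening, 6 N for full.
- ring_left (a joint): Opening of one half of the ring about its back, rad (the other half opens equally): 0 shut, about 0.19 when the pliers are squeezed to their stop.
- holder: Fixed pliers holder: grey base 100 x 130 mm, two rails along x, 40 mm apart, tops 105 mm above the origin, between side ribs 68 mm apart and low end ribs 42 mm apart. Origin: centre of the base, 0 to 8 mm above the bench. The pliers hang by their cross plate, jaws between the rails, their origin 119 mm above the holder's, pliers x along holder x either way round.
- pliers: Ring pliers hung upright, about 165 mm tall, red handles up, tips down, about 0.2 kg, alike both ways round. Origin: midway between the two pivots, z up, y from handle to handle. Squeezing the handles spreads the tips. Cross plate 58 mm (y) by 26 mm (x), underside 14 mm under the origin.
- pliers_grip (a point): Midway between the flat red handles (20 mm wide in x, 34 mm tall), 62 mm above the pliers' origin; grip here, closing along y. 63 mm wide at the top ends at rest; shut to 58 or 59 mm the pliers are held lightly and their tips are clear of a shut ring. Squeezed to the stop, about 31 mm wide. Needs 4 N at first, 15 N with the ring at the stop; 40 N does no harm.
- pliers_tips (a point): Middle between the tips, 85 mm under the pliers' origin. It meets point ring_notch, pliers x along ring x (either way round), when the jaws' pressing plates rest on the lugs. The tips (5 mm wide in x) end 1 mm above this point, have 1.6 mm outward hooks; the plates are 7 mm above it. Outer tip faces 4 mm from the middle at rest.
- pliers_left (a joint): Turn of one lever of the pliers, rad (the other turns equally): 0 at rest, about 0.08 where the tips meet a shut ring, 0.20 at the stop.
- bottle_a: Bystander: clear bottle with blue cap, 72 mm across, 170 mm high; origin under its centre.
- bottle_b: Bystander: clear bottle with blue cap, 60 mm across, 140 mm high; origin under its centre.
- tip_box: Bystander: blue pipette tip box, 85 x 120 x 63 mm; origin under its centre.
- dishes: Bystander: stack of three petri dishes, 90 mm across, 41 mm high; origin under its centre.
- vial: Bystander: amber vial, 36 mm across, 55 mm high; origin under its centre.
- washer: Bystander: dark flat steel ring, 52 mm across, 5 mm thick; origin under its centre.
- driver: Bystander: screwdriver 170 mm long lying on the bench.

How it is judged:
On the way, in this order (a step that is already met when the one before it is completed fails the run):
1. the ring is spread on the pliers and lifted clear of its stand (z of ring in the frame of ring_stand above 0.065 m and contact force between ring and pliers above 1 N and value of joint ring_left above 0.1 rad and contact force between ring and ring_stand below 0.01 N), for 0.1 s.
2. the ring, let shut in the spindle's groove, holds the carousel down with the pliers off it (horizontal distance between ring and spindle_axis below 0.005 m and z of ring in the frame of mixer between 0.077 and 0.0995 m and angle between ring's own z axis and vertical below 0.08 rad and value of joint ring_left below 0.06 rad and value of joint carousel above 0.0025 m and contact force between ring and pliers below 0.05 N), for 0.2 s.
At the end, for the whole second after the job is handed in: The ring sits flat and shut (each half within 0.06 rad) in the spindle's groove, within 5 mm of the axis, its underside 77 to 99.5 mm above the mixer's origin, holding the carousel down by more than 2.5 mm; the pliers hang upright and still in the holder, within 20 mm of its middle, on the rails (horizontal distance between ring and spindle_axis below 0.005 m and z of ring in the frame of mixer between 0.077 and 0.0995 m and angle between ring's own z axis and vertical below 0.08 rad and value of joint ring_left below 0.06 rad and value of joint carousel above 0.0025 m and linear speed of each of ring, pliers below 0.02 m/s and horizontal distance between pliers and holder below 0.02 m and z of pliers in the frame of holder between 0.115 and 0.124 m and angle between pliers's own z axis and vertical below 0.1 rad); the robot touches nothing.
It fails at once if the ring is pressed on the mixer with more than 25 N (contact force between ring and mixer above 25 N).
It fails at once if the pliers are pressed on the mixer with more than 25 N (contact force between pliers and mixer above 25 N).
It fails at once if the pliers press the ring on its stand with more than 25 N (contact force between ring and ring_stand above 25 N).
It fails at once if the fingers touch the ring (contact force between the fingers and ring above 0.3 N).
It fails at once if another thing on the bench is moved by more than 20 mm (distance of any of bottle_a, bottle_b, tip_box, dishes, vial, washer, driver from where it was at the start of the episode above 0.02 m).
It also fails if it takes over 61 s, if anything falls off the work surface, if the arm or the gripper's body presses on something with over 40 N, if the wrist force passes 120 N, or if a joint passes its speed limit or range.

### The arm

A 6-joint arm with a two-finger parallel gripper is mounted at the origin on the work surface. World frame = base frame: x ahead of the robot, y to its left, z up, the work surface at z = 0. Lengths are in m, angles in rad, forces in N, time in s.
With the tool pointing down it reaches from about 0.4 to 0.925 m from the base axis. Payload 3.4 kg.
Tool frame: the origin (TCP) lies midway between the tips of the shut fingers; the grasp point (between the pads) lies 19 mm behind it; z points along the fingers, y is the line along which they close (so a half turn about z gives the same grasp; the last joint's range is limited). The gripper opens to 85 mm and grips with 20 to 120 N. Pads are 22 mm wide; open, the fingers measure 114 mm over their backs; the gripper's body (76 mm by 85 mm) begins 54 mm behind the grasp point. The pads swing forward as they close: fully open they stand 13 mm farther back than shut.
Start: joints at [-1.325, 0.307, 1.506, -0, 1.328, -0.073], TCP at [0.18, -0.546, 0.231] pointing down, gripper open.
Joint ranges: [-3.12, 3.12], [-1.05, 2.28], [0.14, 2.33], [-1.42, 4.57], [0.1, 2.73], [-2.68, 2.68]. Speed limits (rad/s): [2.57, 2.57, 3.14, 3.14, 3.14, 3.14].

### API

Orientations are given as a unit quaternion [w, x, y, z].
In Python, from rig import ctrl gives the robot as it stands.
- The arm moves only by the tool apply_moves, never from a script. Its argument "motion" is a list that holds one entry, the list of rows, each a list of 5 numbers: the finger opening in m, from 0 to 0.0854, then the shift along the world's x, y, z in m, then the turn about the world's z in degrees. In form: [[[fingers, dx, dy, dz, twist], ...]]. A call has 1 to 5 rows; each row is the pose to reach, as a shift and turn from the pose commanded when the call began; what a row does not reach only later rows make up. A row lasts 1/10 s, in which the tool goes at most 50 mm and 8.59 degrees, less where a joint would pass 70% of its speed; a pose out of reach is approached as far as the arm can. A call with a gripper value outside its range is refused whole. The fingers move at their own pace and stop on an object; "force" is the grip in N (left out, the last holds). Time passes only in rows, so rows that repeat a pose let the fingers close. It gives the time, the measured TCP pose, the force, the opening and the grip force at its end, in the units of the state.
- ctrl.observe(): the state, without advancing time (a new reading comes with each control period).
- ctrl.snapshot(name): name is "side" or "top"; returns the picture (400x640x3 uint8, blue, green, red); there is no depth.
- ctrl.calibration(name): a dict with "mtx" (3x3 intrinsics, pixels), "xyz" and "attitude" of the camera in the world. Camera axes: x right, y down, z forward; pixel columns grow to the right and rows downward; lengths in m; the calibration is good to about 2 mm. A picture is of the moment at which its call begins. calibration takes no time and is no camera call.
- ctrl.job_done(): hands the job in; it is judged then, once.
The state is a dict: "time": time; "joint_positions": joint angles; "qd": joint speeds; "joint_torque": joint torques, N m; "position": TCP position; "ee_rot": TCP orientation; "force": force on the tool from outside, world axes, zero at the start; "moment": the same for the moment, N m; "finger_gap": finger opening in m; "grasp_force": force on a finger pad.
Only numpy, scipy, OpenCV 4.12 (cv2) and the standard library are available. Lean on these libraries where they do the work, as an engineer would, in place of code of your own. Each camera call takes 0.05 s, during which the arm holds its last target. There are 200 camera calls.

## Working session

There is one attempt and no reset: what is moved stays moved. The work goes in short steps, Python scripts to look and compute and a tool call to move; the robot and the scene stay as the last step left them, time stands still between calls to the robot, and variables do not carry over. Pictures are saved under pics/ and viewed, at most 10 in all, crops included, and the job is handed in when it is done.

Besides the shell and the picture viewer there is one more tool, called after "Request:" in YAML: its name, and indented under it one key for each argument. apply_moves: Moves the arm, as the interface text tells. Its arguments: {"type":"object","properties":{"motion":{"type":"array"},"force":{"type":"number"}},"required":["motion"]}

```bash
ls; mkdir -p pics; python3 - <<'E'
from rig import ctrl
import cv2,numpy as np
for n in("side","top"):
    im=ctrl.snapshot(n); cv2.imwrite(f"pics/{n}0.png",im)
    c=ctrl.calibration(n); print(n,c)
s=ctrl.observe(); print(s)
E
```

```text
pics
side {'mtx': array([[470.45122573,   0.        , 326.24431248],
       [  0.        , 470.45122573, 200.7428707 ],
       [  0.        ,   0.        ,   1.        ]]), 'xyz': array([-0.14136222,  0.79884986,  1.02105178]), 'attitude': array([ 0.14410805, -0.31957841,  0.84715912, -0.39927928])}
top {'mtx': array([[420.75679595,   0.        , 319.51867781],
       [  0.        , 420.75679595, 199.46490107],
       [  0.        ,   0.        ,   1.        ]]), 'xyz': array([0.36474508, 0.01722211, 1.34416135]), 'attitude': array([-0.04535435,  0.70855149, -0.70155817,  0.06094183])}
{'time': 0.1, 'joint_positions': array([-1.32551385e+00,  3.07497741e-01,  1.50753829e+00, -1.40735051e-05,
        1.32842645e+00, -7.35023510e-02]), 'qd': array([ 0.00066318, -0.00083803, -0.0027705 ,  0.00055318,  0.00113242,
       -0.00159714]), 'joint_torque': array([ 5.53542884e-05, -4.58529139e+01, -2.52607441e+01, -1.95348575e-04,
        5.61428213e-03,  1.00129134e-05]), 'position': array([ 0.18002872, -0.54542319,  0.23047511]), 'ee_rot': array([-9.30879246e-04,  9.87323200e-01,  1.58719955e-01, -8.70052344e-05]), 'force': array([-0.00546095, -0.62018727,  0.00741975]), 'moment': array([0.01718576, 0.01037696, 0.0232234 ]), 'grasp_force': 0.0, 'finger_gap': 0.0855905111448241}
```

View pics/top0.png

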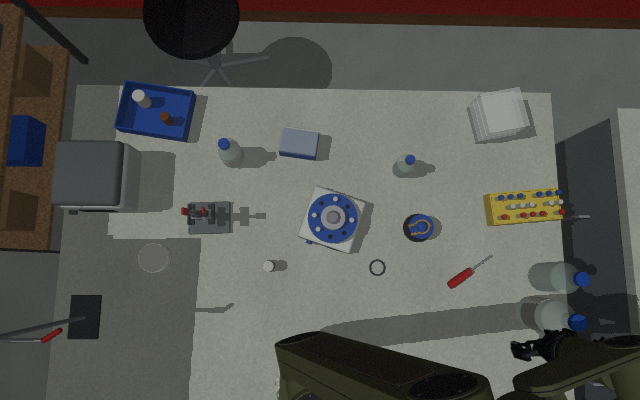

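View pics/side0.png

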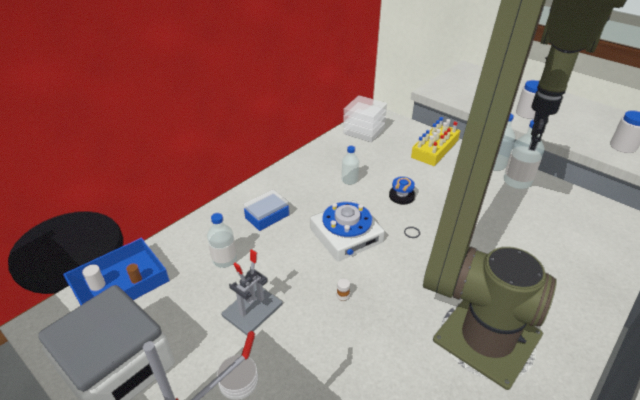

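The top view shows the holder at about (207,216), the mixer at (333,217), and the ring stand at (420,227). In the side view they are at (252,285), (347,220) and (403,188). I'll zoom in on each.

```bash
python3 - <<'E'
import cv2,numpy as np
t=cv2.imread("pics/top0.png");s=cv2.imread("pics/side0.png")
def c(im,u,v,w,h,k):
    o=cv2.resize(im[v:v+h,u:u+w],None,fx=k,fy=k,interpolation=cv2.INTER_CUBIC)
    for x in range(-u%10,w,10): cv2.line(o,(x*k,0),(x*k,6 if (u+x)%50 else 14),(0,255,255),1)
    for y in range(-v%10,h,10): cv2.line(o,(0,y*k),(6 if (v+y)%50 else 14,y*k),(0,255,255),1)
    return o
a=np.hstack([c(t,175,190,80,60,5),c(t,395,205,80,60,5)])
b=np.hstack([c(s,215,240,80,100,3)[:300],np.zeros((300,20,3),np.uint8),c(s,380,168,50,50,5)[:250] if 0 else c(s,380,165,50,60,5)])
m=c(t,293,180,80,75,4)
b=np.hstack([b,m[:300]])
b=cv2.copyMakeBorder(b[:, :800],0,0,0,max(0,800-b.shape[1]),cv2.BORDER_CONSTANT)
cv2.imwrite("pics/m0.png",np.vstack([a,b]))
E
```

```text
(no output)
```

View pics/m0.png

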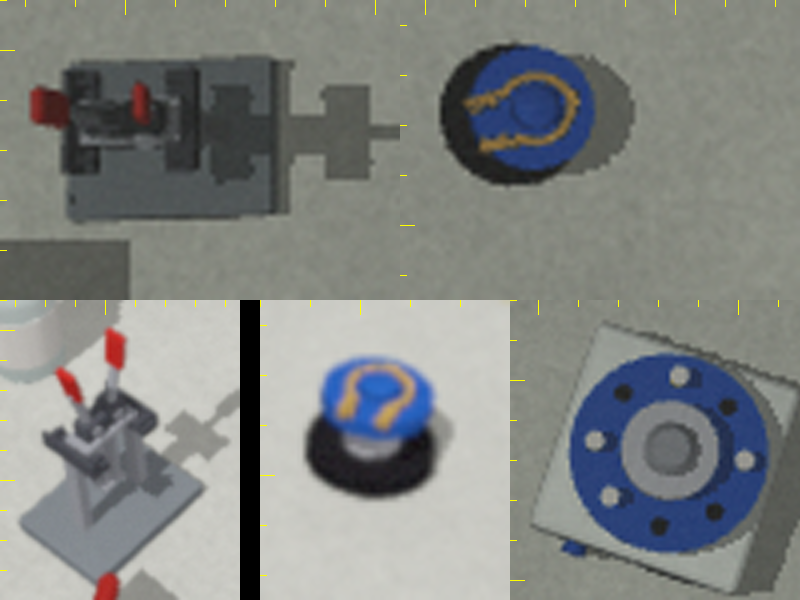

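The top crop shows the pliers' handles spread along image-horizontal, with the rails vertical. The ring's gap points to the image's left on the stand at about (420,227). Next I'll measure by colour segmentation and triangulation.

```bash
cat > h.py <<'E'
import cv2,numpy as np
from scipy.spatial.transform import Rotation as R
from rig import ctrl
C={n:ctrl.calibration(n) for n in("side","top")}
def rot(n): return R.from_quat(np.roll(C[n]["attitude"],-1)).as_matrix()
def ray(n,p):
    d=rot(n)@np.linalg.solve(C[n]["mtx"],[p[0],p[1],1.]); return C[n]["xyz"],d/np.linalg.norm(d)
def plane(n,p,z):
    o,d=ray(n,p); return o+d*(z-o[2])/d[2]
def proj(n,P):
    q=(np.atleast_2d(P)-C[n]["xyz"])@rot(n)@C[n]["mtx"].T; return q[:,:2]/q[:,2:]
def tri(pt,ps):
    A=np.zeros((3,3));b=np.zeros(3);L=[]
    for n,p in(("top",pt),("side",ps)):
        o,d=ray(n,p);M=np.eye(3)-np.outer(d,d);A+=M;b+=M@o;L.append((o,M))
    X=np.linalg.solve(A,b); return X,[np.linalg.norm(M@(X-o))*1e3 for o,M in L]
def mask(im,u,v,w,h,lo,hi):
    m=np.zeros(im.shape[:2],np.uint8); r=cv2.cvtColor(im,cv2.COLOR_BGR2HSV)[v:v+h,u:u+w]
    m[v:v+h,u:u+w]=cv2.inRange(r,lo,hi); return m
def big(m):
    c=max(cv2.findContours(m,0,cv2.CHAIN_APPROX_NONE)[0],key=cv2.contourArea); h=cv2.convexHull(c); return h[:,0,:].astype(float),cv2.fitEllipse(h)
def cen(m):
    y,x=np.nonzero(m); return np.array([x.mean(),y.mean()]),len(x)
E
python3 - <<'E'
from h import *
t=cv2.imread("pics/top0.png");s=cv2.imread("pics/side0.png")
np.set_printoptions(precision=4,suppress=True)
B=((105,110,60),(125,255,255))
for nm,bt,bs in(("stand",(398,208,45,38),(380,165,50,32)),("car",(300,180,70,75),(310,195,70,50))):
    e=[big(mask(t,*bt,*B))[1],big(mask(s,*bs,*B))[1]]
    print(nm,e, tri(e[0][0],e[1][0]))
O=((8,90,90),(28,255,255))
for n,im,b in(("top",t,(398,208,45,38)),("side",s,(380,165,50,40))):
    m=mask(im,*b,*O); print(n,"brass",cen(m)); 
    for z in(.055,.065): 
        ys,xs=np.nonzero(m);P=np.array([plane(n,p,z)[:2] for p in zip(xs,ys)]);print(z,P.mean(0),cv2.minAreaRect((P*1e3).astype(np.float32)))
Rd=((0,120,60),(8,255,255)); Rd2=((172,120,60),(180,255,255))
for n,im,b in(("top",t,(178,195,40,30)),("side",s,(225,245,40,45))):
    m=mask(im,*b,*Rd)|mask(im,*b,*Rd2)
    k,l,st,ce=cv2.connectedComponentsWithStats(m); print(n,st,ce)
for p in((188,202),(189,233),(230,202),(229.5,232.5),(211,214)): print(plane("top",p,.01))
E
```

```text
stand [((420.81610107421875, 226.29644775390625), (24.023149490356445, 25.124143600463867), 138.28656005859375), ((402.5545654296875, 184.80772399902344), (15.91235637664795, 23.305335998535156), 96.26297760009766)] (array([ 0.481 , -0.3256,  0.0482]), [np.float64(0.18694208015054634), np.float64(0.18694208015038474)])
car [((332.1985778808594, 217.83651733398438), (48.93802261352539, 49.397865295410156), 120.23603820800781), ((346.8573303222656, 218.9798126220703), (34.18998718261719, 49.14069366455078), 93.74659729003906)] (array([ 0.5017, -0.0499,  0.0658]), [np.float64(0.8563231577505674), np.float64(0.8563231577506727)])
top brass (array([419.6212, 227.1667]), 66)
0.055 [ 0.4775 -0.3202] ((477.3949279785156, -319.50634765625), (41.13742446899414, 66.08462524414062), 24.644481658935547)
0.065 [ 0.4767 -0.3175] ((476.5211486816406, -316.8944091796875), (40.81829071044922, 65.57198333740234), 24.64447593688965)
side brass (array([402.5909, 185.4091]), 22)
0.055 [ 0.4749 -0.315 ] ((478.5857849121094, -324.9366455078125), (34.08151626586914, 60.569217681884766), 9.178214073181152)
0.065 [ 0.4685 -0.3035] ((472.1684875488281, -313.3038635253906), (33.72873306274414, 59.94221115112305), 9.17828369140625)
top [[     0      0    640    400 255929]
 [   201    207      4      8     23]
 [   181    208      8      7     48]] [[319.5359 199.4968]
 [202.7826 210.6522]
 [184.125  211.1042]]
side [[     0      0    640    400 255885]
 [   250    249      7     14     70]
 [   234    263      8     11     45]] [[319.5327 199.4726]
 [252.5857 255.7286]
 [237.5556 267.6889]]
[0.5542 0.4071 0.01  ]
[0.4557 0.3986 0.01  ]
[0.5557 0.2741 0.01  ]
[0.4585 0.2717 0.01  ]
[0.5166 0.3325 0.01  ]
```

```bash
python3 - <<'E'
from h import *
t=cv2.imread("pics/top0.png");s=cv2.imread("pics/side0.png")
np.set_printoptions(precision=4,suppress=True)
A,B=(184.12,211.1),(202.78,210.65); a,b=(252.59,255.73),(237.56,267.69)
for x in(A,B):
    for y in(a,b): print("handle",tri(x,y))
# ring by weighted chroma
f=t.astype(float); u,v,w,h=398,208,45,38
W=np.clip(f[...,2]-f[...,0],0,None); M=np.zeros_like(W);M[v:v+h,u:u+w]=1; W*=M; W[W<15]=0
ys,xs=np.nonzero(W);P=np.array([plane("top",p,.056)[:2] for p in zip(xs,ys)]);wt=W[ys,xs]
c=np.average(P,axis=0,weights=wt);cov=np.cov(P.T,aweights=wt);e,V=np.linalg.eigh(cov);print("ring c",c,np.sqrt(e)*1e3,np.degrees(np.arctan2(V[1,1],V[0,1])))
ax=V[:,1]*np.sign(V[1,1]);d=(P-c)@ax*1e3;print("extent",d.min(),d.max())
# hub/spindle: upscaled crop, print ellipses
for n,im,(u,v,w,h) in(("top",t,(310,195,45,45)),("side",s,(328,200,42,30))):
    k=6;g=cv2.resize(im[v:v+h,u:u+w],None,fx=k,fy=k,interpolation=cv2.INTER_CUBIC)
    hs=cv2.cvtColor(g,cv2.COLOR_BGR2HSV);m=cv2.inRange(hs,(0,0,60),(180,70,255))
    _,l,st,ce=cv2.connectedComponentsWithStats(m);i=l[(g.shape[0])//2+10,g.shape[1]//2+40 if n=="top" else g.shape[1]//2]
    i=1+np.argmax(st[1:,4]);cc=max(cv2.findContours((l==i).astype(np.uint8),0,1)[0],key=cv2.contourArea)
    e=cv2.fitEllipse(cv2.convexHull(cc));print(n,"hub",[(e[0][0]+.5)/k+u-.5,(e[0][1]+.5)/k+v-.5],e[1][0]/k,e[1][1]/k)
    cv2.imwrite(f"pics/hub_{n}.png",cv2.ellipse(g.copy(),e,(0,0,255),1))
a=cv2.imread("pics/hub_top.png");b=cv2.imread("pics/hub_side.png");H=max(a.shape[0],b.shape[0])
cv2.imwrite("pics/hub.png",np.hstack([cv2.copyMakeBorder(x,0,H-x.shape[0],0,0,0) for x in(a,b)]))
E
```

```text
handle (array([0.4875, 0.343 , 0.2285]), [np.float64(13.861741029687153), np.float64(13.861741029687318)])
handle (array([0.503 , 0.3637, 0.1885]), [np.float64(0.5508015800591066), np.float64(0.5508015800590952)])
handle (array([0.5054, 0.3135, 0.1878]), [np.float64(0.08331492982498526), np.float64(0.08331492982515999)])
handle (array([0.5217, 0.3341, 0.146 ]), [np.float64(14.584377659651016), np.float64(14.584377659651118)])
ring c [ 0.4774 -0.3201] [14.6153 21.601 ] 108.48082453319
extent -33.84449736524739 35.146647263169726
top hub [332.5819447835286, 217.1230723063151] 24.70519510904948 24.965927124023438
side hub [348.1837348937988, 199.60730489095053] 41.49114990234375 63.18304443359375
```

View pics/hub.png

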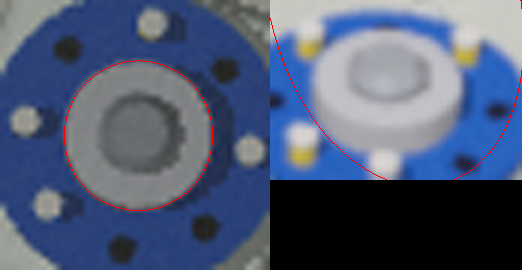

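Request:
apply_moves:
  motion:
    - [[0.085, 0.036, 0.025, 0.014, 8.5], [0.085, 0.072, 0.05, 0.028, 17], [0.085, 0.108, 0.075, 0.042, 25.5], [0.085, 0.144, 0.1, 0.056, 34], [0.085, 0.18, 0.126, 0.07, 42.5]]

```text
time: 0.6
position: [0.3612, -0.4188, 0.3014]
ee_rot: [-0.0, 0.861, 0.508, -0.0]
force: [0.6, -0.5, -0.9]
finger_gap: 0.0851
grasp_force: 0.0
```

```bash
python3 - <<'E'
from h import *
print(tri((332.58,217.12),(347.8,213.6)))
s=ctrl.observe();print(s['position'],s['joint_positions'],R.from_quat(np.roll(s['ee_rot'],-1)).as_matrix()[:,0])
E
```

```text
(array([ 0.50072379, -0.05042338,  0.08796058]), [np.float64(1.7681408663319458), np.float64(1.7681408663320861)])
[ 0.36117454 -0.41875899  0.30142381] [-9.35462846e-01  2.30332620e-01  1.43738709e+00 -2.94753383e-05
  1.47464981e+00 -4.30844569e-01] [4.83470916e-01 8.75360374e-01 2.97792892e-04]
```

Request:
apply_moves:
  motion:
    - [[0.085, 0.028, 0.036, 0, 8], [0.085, 0.056, 0.072, 0, 16], [0.085, 0.084, 0.108, 0, 24], [0.085, 0.112, 0.144, 0, 32], [0.085, 0.14, 0.18, 0, 40]]

```text
time: 1.1
position: [0.5008, -0.2382, 0.3009]
ee_rot: [-0.0, 0.635, 0.772, -0.0]
force: [-0.2, -0.4, 0.2]
finger_gap: 0.085
grasp_force: 0.0
```

Request:
apply_moves:
  motion:
    - [[0.085, 0.005, 0.048, 0, 8], [0.085, 0.01, 0.096, 0, 16], [0.085, 0.015, 0.144, 0, 24], [0.085, 0.02, 0.192, 0, 32], [0.085, 0.02, 0.24, 0, 40]]

```text
time: 1.6
position: [0.5202, 0.0019, 0.3009]
ee_rot: [-0.0, 0.333, 0.943, 0.0]
force: [0.9, 0.4, 0.0]
finger_gap: 0.0851
grasp_force: 0.0
```

Request:
apply_moves:
  motion:
    - [[0.085, 0, 0.048, 0, 8], [0.085, -0.005, 0.096, 0, 16], [0.085, -0.01, 0.144, 0, 24], [0.085, -0.013, 0.192, 0, 32], [0.085, -0.016, 0.24, 0, 40.4]]

```text
time: 2.1
position: [0.5034, 0.2418, 0.3009]
ee_rot: [-0.0, -0.013, 1.0, -0.0]
force: [1.9, -0.4, -0.8]
finger_gap: 0.0853
grasp_force: 0.0
```

Request:
apply_moves:
  motion:
    - [[0.085, 0.001, 0.05, 0, 0], [0.085, 0.002, 0.097, 0, 0], [0.085, 0.002, 0.097, -0.03, 0], [0.085, 0.002, 0.097, -0.06, 0], [0.085, 0.002, 0.097, -0.06, 0]]

```text
time: 2.6
position: [0.5028, 0.3358, 0.2362]
ee_rot: [-0.005, -0.011, 1.0, -0.003]
force: [-0.9, -0.4, 0.2]
finger_gap: 0.085
grasp_force: 0.0
```

```bash
python3 - <<'E'
from h import *
t=ctrl.snapshot("top");s=ctrl.snapshot("side");cv2.imwrite("pics/t1.png",t);cv2.imwrite("pics/s1.png",s)
k=4;a=cv2.resize(t[170:270,160:260],None,fx=k,fy=k,interpolation=2);b=cv2.resize(s[200:300,210:310],None,fx=k,fy=k,interpolation=2)
cv2.imwrite("pics/m1.png",np.hstack([a,b]))
E
```

```text
(no output)
```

View pics/m1.png

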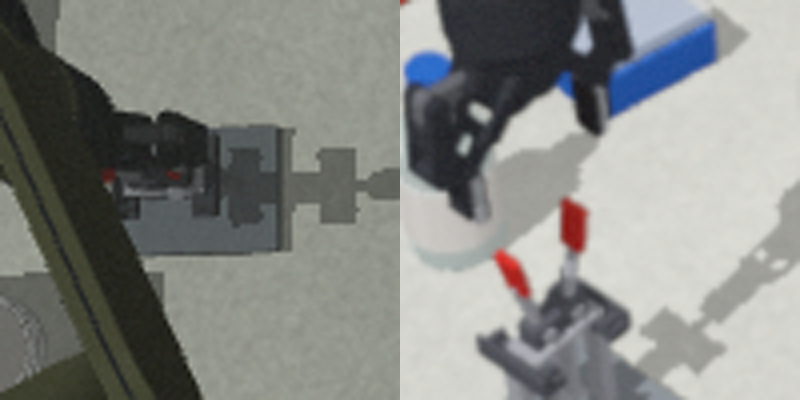

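The open fingers straddle the red handles, left finger at about (465,215) and right at (600,120) in the side crop. I'll go down to grip height.

Request:
apply_moves:
  motion:
    - [[0.085, 0, 0.0, -0.02, 0], [0.085, 0, 0, -0.04, 0], [0.085, 0, 0, -0.06, 0], [0.085, 0, 0, -0.078, 0], [0.085, 0, 0, -0.078, 0]]

```text
time: 3.2
position: [0.506, 0.3361, 0.1629]
ee_rot: [-0.001, -0.01, 1.0, -0.0]
force: [-0.6, -0.2, 0.0]
finger_gap: 0.0852
grasp_force: 0.0
```

Request:
apply_moves:
  motion:
    - [[0.058, 0, 0, 0, 0], [0.058, 0, 0, 0, 0], [0.058, 0, 0, 0, 0], [0.058, 0, 0, 0, 0], [0.058, 0, 0, 0, 0]]
  force: 20

```text
time: 3.7
position: [0.5076, 0.337, 0.1658]
ee_rot: [0.002, -0.01, 1.0, 0.001]
force: [0.0, -2.5, 5.7]
finger_gap: 0.0585
grasp_force: 4.9
```

Request:
apply_moves:
  motion:
    - [[0.058, 0, 0, 0.01, 0], [0.058, 0, 0, 0.025, 0], [0.058, 0, 0, 0.045, 0], [0.058, 0, 0, 0.065, 0], [0.058, 0, 0, 0.085, 0]]

```text
time: 4.2
position: [0.506, 0.3371, 0.2498]
ee_rot: [0.0, -0.01, 1.0, 0.0]
force: [0.3, -0.1, -1.8]
finger_gap: 0.0578
grasp_force: 4.1
```

Request:
apply_moves:
  motion:
    - [[0.058, 0, 0, 0.03, 0], [0.058, 0, 0, 0.06, 0], [0.058, 0, 0, 0.08, 0], [0.058, 0, 0, 0.08, 0], [0.058, 0, 0, 0.08, 0]]

```text
time: 4.7
position: [0.506, 0.337, 0.3285]
ee_rot: [0.0, -0.01, 1.0, 0.0]
force: [1.6, 0.3, -1.8]
finger_gap: 0.0582
grasp_force: 4.1
```

```bash
python3 - <<'E'
from h import *
s=ctrl.snapshot("side");cv2.imwrite("pics/s2.png",s);t=ctrl.snapshot("top");cv2.imwrite("pics/t2.png",t)
k=4;a=cv2.resize(t[170:270,150:250],None,fx=k,fy=k,interpolation=2);b=cv2.resize(s[160:310,210:310],None,fx=4,fy=4,interpolation=2)
cv2.imwrite("pics/m2.png",np.hstack([cv2.copyMakeBorder(a,0,200,0,0,0),b]))
o=ctrl.observe();print(o['force'],o['finger_gap'],o['position'],o['grasp_force'])
E
```

```text
[ 0.74668217 -0.57649353 -3.06001484] 0.058188886319948625 [0.50524736 0.33651725 0.32666519] 4.102227813564241
```

View pics/m2.png

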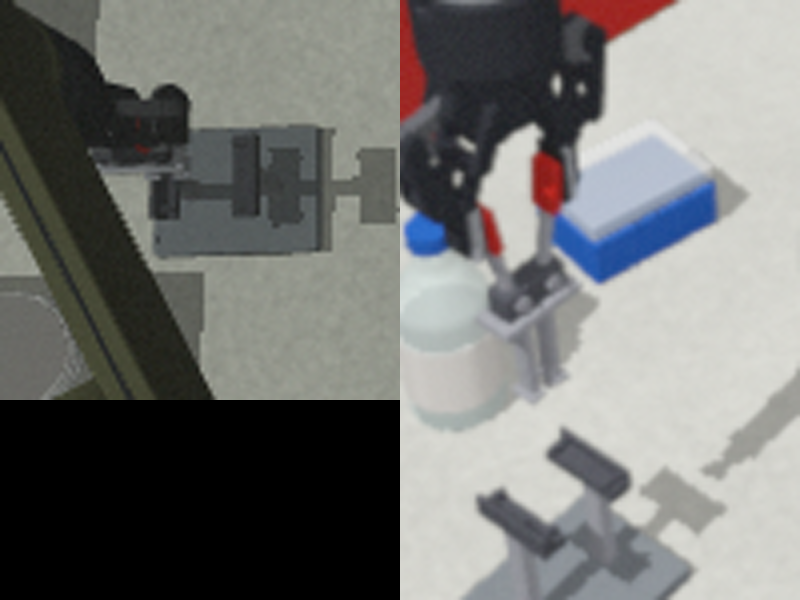

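Pliers hang upright in the grip, clear of the holder; the pressing plates are at about crop (545,390). Next I'll fit the ring's yaw and position with a template and check the tips' offset.

```bash
cat >fit.py <<'E'
from h import *
from scipy.optimize import minimize
t=cv2.imread("pics/top0.png").astype(float)
u,v,w,h=402,210,40,34
W=np.clip(t[v:v+h,u:u+w,2]-t[v:v+h,u:u+w,0]+10,0,None)
hs=cv2.cvtColor(t[v:v+h,u:u+w].astype(np.uint8),cv2.COLOR_BGR2HSV)
a=np.radians(np.arange(25,336,1.0))
def shape():
    m=np.zeros((1000,1000),np.uint8) # 0.1mm px, center 400,500
    f=lambda P:np.int32(np.round(np.array(P)*10+[400,500]))
    arc=[(20*np.cos(x),20*np.sin(x)) for x in np.radians(np.linspace(35,325,100))]
    cv2.polylines(m,[f([(17,10.5),*[(p) for p in arc if 1],(17,-10.5)])],False,255,50)
    for s in(1,-1): cv2.fillPoly(m,[f([(17,8.5*s),(40,8.5*s),(40,15*s),(17,15*s)])],255)
    ys,xs=np.nonzero(m);k=np.arange(len(xs))%7==0
    return np.c_[(xs[k]-400)/1e4,(ys[k]-500)/1e4]
S=shape()
def render(p,z,n="top",box=(u,v,w,h)):
    c,s=np.cos(p[2]),np.sin(p[2]);P=S@np.array([[c,s],[-s,c]])+p[:2]
    q=proj(n,np.c_[P,np.full(len(P),z)]);H,_,_=np.histogram2d(q[:,1],q[:,0],bins=[np.arange(box[1]-.5,box[1]+box[3]),np.arange(box[0]-.5,box[0]+box[2])])
    return cv2.GaussianBlur(H,(0,0),.7)
def cost(p,z,W=W,**k):
    return -np.corrcoef(render(p,z,**k).ravel(),W.ravel())[0,1]
if __name__=="__main__":
    for z in(.055,.065):
        r=min((minimize(cost,[.481,-.3256,np.radians(y)],args=(z,),method="Nelder-Mead",options=dict(initial_simplex=np.array([.481,-.3256,np.radians(y)])+np.array([[0,0,0],[.004,0,0],[0,.004,0],[0,0,.1]]))) for y in(105,110,115)),key=lambda r:r.fun)
        print(z,r.x[:2],np.degrees(r.x[2]),r.fun,"notch",r.x[:2]+.03*np.array([np.cos(r.x[2]),np.sin(r.x[2])]))
    p=(.506,.337)
    for z in(.306,.25,.2,.18): print(z,proj("side",[*p,z])[0],proj("top",[*p,z])[0])
E
python3 fit.py
```

```text
0.055 [ 0.48062435 -0.32755888] 107.30766037384701 -0.5889602799132416 notch [ 0.47169928 -0.29891725]
0.065 [ 0.47973029 -0.32478109] 107.40809343591387 -0.601518334143462 notch [ 0.47075502 -0.29615515]
0.306 [239.85519655 224.61995238] [181.18402884 204.38212733]
0.25 [242.43590179 242.47241156] [187.68253974 207.35402707]
0.2 [244.60040981 257.44575707] [192.953994   209.76476912]
0.18 [245.43194206 263.19802019] [194.9373552  210.67180009]
```

```bash
cat >fit2.py <<'E'
from fit import *
s=cv2.imread("pics/side0.png").astype(float);bs=(382,168,42,34)
def wt(im,b): x=im[b[1]:b[1]+b[3],b[0]:b[0]+b[2]];return np.clip(x[...,2]-x[...,0]-12,0,80)
Wt=wt(t,(u,v,w,h));Ws=wt(s,bs)
f=lambda p:cost(p[:3],p[3],Wt)+.7*cost(p[:3],p[3],Ws,n="side",box=bs)
for y in(104,108,114):
    x0=np.array([.481,-.3256,np.radians(y),.056])
    r=minimize(f,x0,method="Nelder-Mead",options=dict(initial_simplex=x0+np.vstack([np.zeros(4),np.diag([.004,.004,.1,.006])])))
    p=r.x;print(p[:2],np.degrees(p[2]),p[3],cost(p[:3],p[3],Wt),cost(p[:3],p[3],Ws,n="side",box=bs),"notch",p[:2]+.03*np.array([np.cos(p[2]),np.sin(p[2])]))
    x0=p[:3];z=p[3]
    r=minimize(lambda q:cost(q,z,Wt),x0,method="Nelder-Mead",options=dict(initial_simplex=x0+np.vstack([np.zeros(3),np.diag([.003,.003,.08])])));print(" top only",r.x[:2],np.degrees(r.x[2]),r.fun)
E
python3 fit2.py
```

```text
[ 0.47990099 -0.326931  ] 106.58072505260648 0.05969972638321916 -0.7184720465876707 -0.7803978112429878 notch [ 0.47134001 -0.29817844]
 top only [ 0.48014114 -0.32648435] 107.38145248460991 -0.7219338469841954
[ 0.47980895 -0.32612064] 107.16385142507964 0.06051577692909402 -0.7212176572506062 -0.7786448802959307 notch [ 0.47095579 -0.2974567 ]
 top only [ 0.48019969 -0.32613288] 107.2349157411081 -0.7226590546073808
[ 0.47983291 -0.32647656] 106.93154708628845 0.060372618162035686 -0.7207602339694923 -0.779851158222295 notch [ 0.47109604 -0.29777696]
 top only [ 0.48009634 -0.32622006] 106.93285129068546 -0.7229352139202836
```

Request:
apply_moves:
  motion:
    - [[0.058, -0.001, -0.015, 0, -3], [0.058, -0.003, -0.045, 0, -7], [0.058, -0.005, -0.08, 0, -12], [0.058, -0.007, -0.115, 0, -17], [0.058, -0.009, -0.15, 0, -22]]

```text
time: 5.3
position: [0.496, 0.1856, 0.3263]
ee_rot: [-0.002, 0.182, 0.983, -0.001]
force: [-0.1, -0.7, -1.8]
finger_gap: 0.058
grasp_force: 4.1
```

Request:
apply_moves:
  motion:
    - [[0.058, -0.002, -0.035, 0, -5], [0.058, -0.004, -0.07, 0, -10], [0.058, -0.006, -0.105, 0, -15], [0.058, -0.008, -0.14, 0, -20], [0.058, -0.01, -0.175, 0, -25]]

```text
time: 5.8
position: [0.4859, 0.0107, 0.3266]
ee_rot: [-0.002, 0.391, 0.92, -0.001]
force: [0.2, -0.7, -1.8]
finger_gap: 0.0581
grasp_force: 4.1
```

Request:
apply_moves:
  motion:
    - [[0.058, -0.002, -0.035, 0, -5], [0.058, -0.004, -0.07, 0, -10], [0.058, -0.006, -0.105, 0, -15], [0.058, -0.008, -0.14, 0, -20], [0.058, -0.009, -0.175, 0, -24]]

```text
time: 6.3
position: [0.4769, -0.164, 0.3266]
ee_rot: [-0.002, 0.574, 0.819, -0.0]
force: [0.5, -0.3, -2.6]
finger_gap: 0.0584
grasp_force: 4.1
```

Request:
apply_moves:
  motion:
    - [[0.058, -0.002, -0.035, 0, -3], [0.058, -0.004, -0.07, 0, -3], [0.058, -0.005, -0.1, 0, -3], [0.058, -0.006, -0.125, 0, -3], [0.058, -0.006, -0.134, -0.01, -3]]

```text
time: 6.8
position: [0.4721, -0.2996, 0.3174]
ee_rot: [0.0, 0.595, 0.804, -0.0]
force: [-0.3, 0.0, -1.4]
finger_gap: 0.0581
grasp_force: 4.1
```

Request:
apply_moves:
  motion:
    - [[0.058, -0.001, 0.001, -0.025, 0], [0.058, -0.001, 0.001, -0.055, 0], [0.058, -0.001, 0.001, -0.085, 0], [0.058, -0.001, 0.001, -0.1, 0], [0.058, -0.001, 0.001, -0.1, 0]]

```text
time: 7.3
position: [0.4686, -0.2932, 0.2139]
ee_rot: [-0.005, 0.593, 0.805, 0.0]
force: [-0.4, 0.7, -2.1]
finger_gap: 0.058
grasp_force: 4.1
```

```bash
python3 - <<'E'
from h import *
s=ctrl.snapshot("side");cv2.imwrite("pics/s3.png",s);t=ctrl.snapshot("top");cv2.imwrite("pics/t3.png",t)
a=cv2.resize(t[190:265,380:460],None,fx=5,fy=5,interpolation=2);b=cv2.resize(s[130:205,365:445],None,fx=5,fy=5,interpolation=2)
cv2.imwrite("pics/m3.png",np.hstack([a,b]))
o=ctrl.observe();p=o['position'];print(p,R.from_quat(np.roll(o['ee_rot'],-1)).as_matrix())
for dz in(.022,-.04,-.118,-.125):print(dz,proj("side",p+[0,0,dz])[0],proj("top",p+[0,0,dz])[0])
print(proj("side",[.4711,-.2978,.055])[0])
E
```

```text
[ 0.47084385 -0.29506324  0.21743684] [[-0.29558379  0.9553154  -0.00164626]
 [ 0.95531459  0.29558638  0.0016509 ]
 [ 0.00206375 -0.00108471 -0.99999728]]
0.022 [406.94071843 141.50047523] [428.23071253 223.68982364]
-0.04 [404.56830684 158.18405739] [422.06035524 225.75028112]
-0.118 [401.75783302 177.94823787] [415.15504385 228.05616065]
-0.125 [401.5145214 179.6592856] [414.57666535 228.24929766]
[400.63741656 188.23184869]
```

View pics/m3.png

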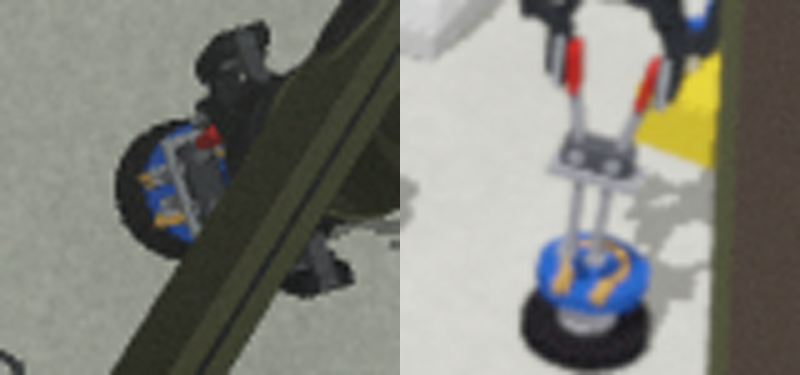

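The side crop shows the jaws hanging just above the stand, with tips at about (586,262) and lugs at (563,280) and (602,292). The arm partly hides the plate in the top view. I'll measure the plate edge against the lugs numerically.

```bash
python3 - <<'E'
from h import *
np.set_printoptions(precision=1,suppress=True,linewidth=180)
t=cv2.imread("pics/t3.png").astype(np.float32)
o=ctrl.observe();p=o['position'];y=np.radians(107.2);ex=np.array([np.cos(y),np.sin(y),0]);ey=np.array([-ex[1],ex[0],0])
print(p)
xs=np.arange(0,32,2)/1e3
def prof(c,ly,ch):
    q=proj("top",c+np.outer(xs,ex)+ly*ey).astype(np.float32)
    v=cv2.remap(t,q[:,0].reshape(1,-1),q[:,1].reshape(1,-1),1)[0]
    return v[:,2]-v[:,0] if ch else v.mean(1)
c=p+[0,0,-.05]
for ly in np.arange(-.032,.033,.008):
    print(int(ly*1e3),prof(c,ly,1),"|",prof(c,ly,0))
E
```

```text
[ 0.5 -0.3  0.2]
-32 [-55.  -66.  -54.4 -65.8 -71.1 -44.1 -32.  -24.3 -15.8  -8.2  -4.   -1.1   0.8   1.7   0.5   1.7] | [83.7 85.7 82.9 82.9 78.9 71.7 70.  68.8 51.1 44.2 40.3 39.3 38.2 37.5 38.5 38.6]
-24 [ 20.3  -2.4  -3.3  -4.1  -3.8  -2.3  -3.5  -5.2  -6.1 -28.5 -57.8 -84.8 -67.1 -47.  -13.   -3.8] | [ 73.5  76.3  67.5  74.8  75.2  82.7 100.3 116.  113.9  94.6  80.9  80.6  69.4  58.8  40.7  37.1]
-16 [ -3.5  -3.7  -4.   -2.9  -2.4  -2.7  -3.4  -5.1  -6.8 -11.  -18.  -15.6 -32.6 -34.9 -27.5 -19.2] | [ 80.2  75.   67.7  60.9  60.3  66.9  77.8  97.1 116.8 100.5  99.3 112.2 104.3 102.3 103.   84.4]
-8 [ -3.1  -3.1  -2.7  -2.3  -1.4  -1.   -2.2  -3.5  -5.   -6.7  -9.5 -10.3  -7.5  -6.4  -5.9  16.5] | [ 60.7  59.9  59.3  58.9  54.8  54.2  77.7  98.9 114.7  89.8  78.8  76.8  91.1 106.  104.1  93.9]
0 [ -5.6  -5.1  -4.8  -3.9  -2.6  -2.4  -3.8  -5.4  -8.6 -16.5 -48.2 -61.  -56.9 -57.5 -65.1 -83.4] | [ 60.6  60.8  60.9  59.1  52.5  52.   69.2 100.  113.3  91.5  82.8  81.6  84.6  83.2  81.3  82.2]
8 [-3.  -2.4 -3.  -3.6 -2.8 -2.2 -2.  -4.5 -5.1 -4.  -2.6 -2.3 -3.8 -4.6 -7.8 -8.4] | [ 64.6  62.   58.9  57.5  60.6  70.6  89.4 104.7 108.3  90.1  82.1  82.1  90.9 103.6 105.8  99. ]
16 [ 9.6  6.   1.9 -3.3 -2.8 -2.8 -3.  -4.2 -4.5  2.8 27.3 41.1 62.8 44.3 28.4 26.3] | [ 46.8  52.7  55.1  60.4  52.5  61.2  77.8 106.6 111.4  96.7  94.5  94.5 101.5 103.4  96.3  81.7]
24 [  8.8   7.7   8.7  10.2  11.5   8.9   4.9  -1.3  -4.3 -20.8 -73.9 -84.1 -75.1 -47.5 -19.1  -4.6] | [ 45.6  45.3  45.2  46.2  44.8  51.6  63.4  95.9 100.3  95.8  82.1  77.8  71.3  55.   43.4  38.2]
32 [11.5 10.1 10.3 10.   9.3  9.   9.4 10.1  8.5  6.5  8.9  4.8  2.9  1.9  2.3  2.4] | [44.4 44.5 43.7 43.4 44.6 44.  43.4 44.1 44.3 43.1 42.3 38.6 34.9 29.6 32.  33.9]
```

Request:
apply_moves:
  motion:
    - [[0.058, 0, 0, 0, 0], [0.058, 0, 0, 0, 0], [0.058, 0, 0, 0, 0]]

```text
time: 7.7
position: [0.4717, -0.2963, 0.2193]
ee_rot: [0.001, 0.594, 0.805, 0.0]
force: [0.5, 0.4, -1.9]
finger_gap: 0.0584
grasp_force: 4.1
```

```bash
cat > edge.py <<'E'
from h import *
import sys
np.set_printoptions(precision=2,suppress=True,linewidth=180)
o0=ctrl.observe();t=ctrl.snapshot("top");s=ctrl.snapshot("side");cv2.imwrite("pics/t4.png",t);cv2.imwrite("pics/s4.png",s);t=t.astype(np.float32);s=s.astype(np.float32)
o=ctrl.observe();print(o0['position'],o['position'],o['force']);p=(o0['position']+o['position'])/2
y=np.radians(107.2);ex=np.array([np.cos(y),np.sin(y),0]);ey=np.array([-ex[1],ex[0],0])
xs=np.arange(10,28,.5)/1e3
def samp(n,im,P):
    q=proj(n,P).astype(np.float32);return cv2.remap(im,q[:,0].reshape(1,-1),q[:,1].reshape(1,-1),1)[0]
for ly in(-.024,-.02,0,.02,.024):
    v=samp("top",t,p+[0,0,-.052]+np.outer(xs,ex)+ly*ey);f=v[:,0]-v[:,2];i=np.argmax(f>35);print("plate edge",ly,xs[i]*1e3 if f.max()>35 else None)
# lugs' far end from ring origin estimate
r=np.array([.4800,-.3263,.062]);xl=np.arange(28,50,.5)/1e3
for ly in(-.013,-.011,.011,.013):
    v=samp("top",t,r+np.outer(xl,ex)+ly*ey);f=v[:,2]-v[:,0];print("lug",ly,f[::3])
# side: red handles centroid, per handle
Rd=((0,120,60),(8,255,255)); Rd2=((172,120,60),(180,255,255))
m=mask(s.astype(np.uint8),470-0,130,40,40,*Rd) if 0 else mask(s.astype(np.uint8),470-90,130,60,30,*Rd)|mask(s.astype(np.uint8),380,130,60,30,*Rd2)
k,l,st,ce=cv2.connectedComponentsWithStats(m);print(st[1:],ce[1:])
for ly in(-.028,.028):print(proj("side",p+[0,0,.022]+ly*ey))
E
python3 edge.py
```

```text
[ 0.47 -0.3   0.22] [ 0.47 -0.3   0.22] [ 0.    0.16 -2.42]
plate edge -0.024 15.5
plate edge -0.02 16.0
plate edge 0 22.0
plate edge 0.02 17.5
plate edge 0.024 15.5
lug -0.013 [-3.5  12.25 46.75 60.62 51.6  49.4  46.55 39.81 35.96 33.44 17.    3.13  0.65  0.8   0.27]
lug -0.011 [-11.55 -21.06  -2.09  17.02  23.44  31.87  31.05  28.66  24.11   8.13  -6.    -5.38   0.91   0.44  -0.  ]
lug 0.011 [57.54 46.09 40.16 42.07 49.96 67.47 73.59 68.75 65.77 36.72  7.36  4.09  1.93  0.42  0.89]
lug 0.013 [73.25 75.   74.5  74.44 74.65 74.2  73.99 73.84 75.12 57.64 28.94 10.63  5.45  2.    1.67]
[[398 135   3  11  29]
 [412 140   5  10  22]] [[399.07 139.69]
 [414.09 144.59]]
[[398.25 138.71]]
[[415.88 142.86]]
```

Request:
apply_moves:
  motion:
    - [[0.058, 0.0003, -0.001, -0.008, 0], [0.058, 0.0005, -0.0016, -0.018, 0], [0.058, 0.0005, -0.0016, -0.028, 0], [0.058, 0.0005, -0.0016, -0.031, 0], [0.058, 0.0005, -0.0016, -0.031, 0]]

```text
time: 8.3
position: [0.4716, -0.2977, 0.1869]
ee_rot: [-0.0, 0.594, 0.805, -0.0]
force: [-0.3, -0.0, 2.1]
finger_gap: 0.0583
grasp_force: 4.9
```

Request:
apply_moves:
  motion:
    - [[0.058, 0, 0, -0.001, 0], [0.058, 0, 0, -0.002, 0], [0.058, 0, 0, -0.003, 0], [0.058, 0, 0, -0.003, 0]]

```text
time: 8.7
position: [0.4718, -0.2978, 0.1846]
ee_rot: [0.0, 0.594, 0.805, -0.0]
force: [0.2, 0.4, 4.8]
finger_gap: 0.0582
grasp_force: 5.3
```

```bash
python3 - <<'E'
from h import *
s=ctrl.snapshot("side");t=ctrl.snapshot("top");cv2.imwrite("pics/s5.png",s);cv2.imwrite("pics/t5.png",t)
s0=cv2.imread("pics/side0.png")
a=cv2.resize(s[150:210,382:426],None,fx=9,fy=9,interpolation=2);b=cv2.resize(t[205:250,395:440],None,fx=8,fy=8,interpolation=2)
cv2.imwrite("pics/m5.png",np.hstack([a,cv2.copyMakeBorder(b,0,180,0,0,0)]))
o=ctrl.observe();print(o['position'],o['force'])
m0=mask(s0,380,190,50,30,(0,0,0),(180,255,60));m1=mask(s,380,190,50,30,(0,0,0),(180,255,60))
E
```

```text
[ 0.47179813 -0.29776221  0.18461894] [-1.10146483 -0.6354919   4.1360167 ]
```

View pics/m5.png

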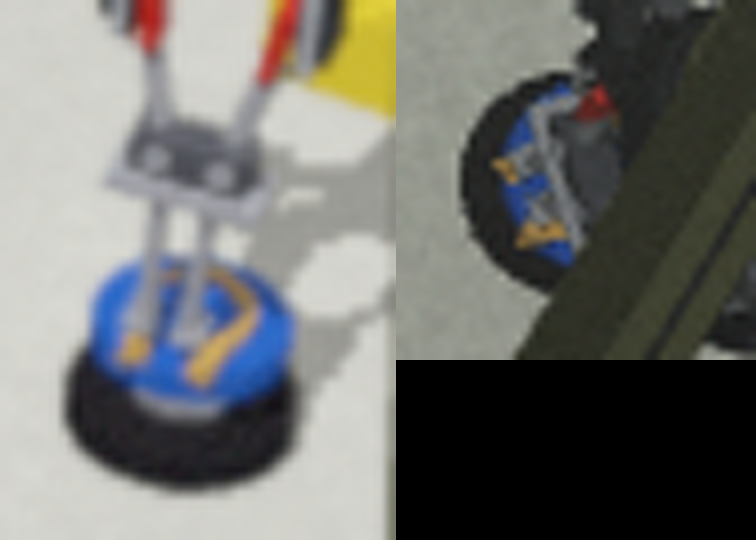

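The side crop shows the left jaw foot at (140,325) standing on the left lug, and the right foot at (190,330) inside the right lug. The pliers are about 2.5 mm off towards ring −y, so the left tip is resting on a lug. I'll lift, shift and try again.

Request:
apply_moves:
  motion:
    - [[0.058, 0, 0, 0.006, 0], [0.058, 0, 0, 0.012, 0], [0.058, -0.0025, -0.0007, 0.012, 0], [0.058, -0.0025, -0.0007, 0.012, 0], [0.058, -0.0025, -0.0007, 0.012, 0]]

```text
time: 9.3
position: [0.4687, -0.2981, 0.1958]
ee_rot: [-0.001, 0.594, 0.805, 0.0]
force: [-0.8, 0.1, -2.0]
finger_gap: 0.0583
grasp_force: 4.1
```

```bash
cat > lug.py <<'E'
from h import *
np.set_printoptions(precision=1,suppress=True,linewidth=200)
t=ctrl.snapshot("top").astype(np.float32);s=ctrl.snapshot("side").astype(np.float32);cv2.imwrite("pics/t6.png",t);cv2.imwrite("pics/s6.png",s)
o=ctrl.observe();p=o['position'];print(p*1e3,o['force'])
y=np.radians(107.2);ex=np.array([np.cos(y),np.sin(y),0]);ey=np.array([-ex[1],ex[0],0])
def samp(n,im,P):
    q=proj(n,P).astype(np.float32);return cv2.remap(im,q[:,0].reshape(1,-1),q[:,1].reshape(1,-1),1)[0]
r=np.array([.4800,-.3263,.062]);ys=np.arange(-22,23,2)/1e3
print(ys*1e3)
for lx in(.036,.038,.040):
  for n,im in(("top",t),("side",s)):
    v=samp(n,im,r+lx*ex+np.outer(ys,ey));f=v[:,2]-v[:,0];print(n,lx,f)
# plate ends in y: brightness along plate +x edge (x=15 from TCP)
ys=np.arange(-38,39,2)/1e3;print(ys*1e3)
for lx in(.012,.014): print("plate top",samp("top",t,p+[0,0,-.052]+lx*ex+np.outer(ys,ey)).mean(1))
for lx in(.012,.014): print("plate side",samp("side",s,p+[0,0,-.053]+lx*ex+np.outer(ys,ey)).mean(1))
E
python3 lug.py
```

```text
[ 468.9 -298.1  195.9] [-0.4 -0.5 -1.7]
[-22. -20. -18. -16. -14. -12. -10.  -8.  -6.  -4.  -2.   0.   2.   4.   6.   8.  10.  12.  14.  16.  18.  20.  22.]
top 0.036 [-43.8 -39.4   0.8  33.   41.3  32.4  18.1  -7.6 -61.4 -86.2 -87.7 -85.8 -79.4 -67.8 -48.2 -37.5  32.7  64.5  71.2  29.4 -14.3 -27.3 -22.1]
side 0.036 [-111.3  -67.   -14.5   43.8   82.5   88.9   72.8   45.   -36.7 -105.3 -137.  -150.2 -146.4 -119.3  -79.2  -10.1   44.3   81.4   88.6   78.4   18.5  -46.7 -101.1]
top 0.038 [-18.2 -12.6  11.8  53.4  55.   29.3  24.   -6.1 -69.7 -86.9 -87.1 -86.1 -83.6 -82.6 -41.7  -3.3  53.3  72.3  68.6  33.2   4.5 -11.5  -5.3]
side 0.038 [-106.4  -74.1  -25.1   33.4   82.9   86.6   66.1   28.1  -34.2 -107.  -137.3 -153.2 -146.8 -124.7  -89.7  -27.    39.    72.5   88.    67.3   12.9  -51.4  -98.2]
top 0.04 [ -4.6   1.8  23.9  58.3  47.   26.6  24.4  -9.7 -72.3 -71.1 -75.7 -82.1 -76.8 -67.4 -40.5   2.3  56.4  70.1  60.6  29.8  12.    0.8  -0.4]
side 0.04 [-105.3  -84.9  -35.1   18.9   61.7   61.8   46.7    8.6  -41.5 -104.5 -137.6 -153.4 -147.8 -134.4  -95.9  -44.1   22.    53.3   70.7   
[... 631 characters left out ...]
 105.1 104.9 107.3  99.7 100.4  98.6  93.2  65.6
  47.   45.   45.3  45.6  45.4  45.8]
plate side [208.8 207.5 205.7 199.4 189.5 174.7 167.  165.5 163.9 162.  159.9 159.6 160.2 159.8 159.3 161.3 161.1 161.3 160.  159.2 158.4 157.9 157.7 158.7 158.8 159.9 161.7 161.7 160.7 161.7 163.3 162.7 160.2
 156.2 158.8 165.2 175.1 179.4 177.6]
plate side [209.  208.  206.4 200.3 191.4 177.1 168.8 168.  166.2 163.9 161.7 161.  161.7 159.6 156.2 158.4 160.  161.9 162.8 163.  161.  159.6 158.9 159.  158.6 158.8 159.4 161.7 162.  162.9 164.3 162.1 158.2
 154.7 154.8 161.  167.6 172.3 170. ][ WARN:0@3.460] global loadsave.cpp:1063 imwrite_ Unsupported depth image for selected encoder is fallbacked to CV_8U.
```

```bash
python3 - <<'E'
from h import *
np.set_printoptions(precision=1,suppress=True,linewidth=200)
y=np.radians(107.2);ex=np.array([np.cos(y),np.sin(y),0]);ey=np.array([-ex[1],ex[0],0])
p=np.array([.4718,-.2978,.1846])
f=lambda n,P:((proj(n,P)+.5-np.array([[382,150]] if n=="side" else [[395,205]]))*(9 if n=="side" else 8)+([[0,0]] if n=="side" else [[396,0]]))[0]
for nm,P in(("plate front mid",p+[0,0,-.054]+13*ex/1e3),("pl L",p+[0,0,-.054]+13*ex/1e3-29*ey/1e3),("pl R",p+[0,0,-.054]+13*ex/1e3+29*ey/1e3),("pins front",p+[0,0,-.04]+9*ex/1e3),("tips",p+[0,0,-.118]),("handleL",p+[0,0,.022]-29*ey/1e3),("handleR",p+[0,0,.022]+29*ey/1e3)):
    print(nm,f("side",P),f("top",P))
P0=f("side",p+[0,0,-.06]);print("px/mm ex,ey,z",*(f("side",p+[0,0,-.06]+d/1e3)-P0 for d in(ex,ey,np.array([0,0,1.]))))
P0=f("top",p+[0,0,-.06]);print("top px/mm ex,ey,z",*(f("top",p+[0,0,-.06]+d/1e3)-P0 for d in(ex,ey,np.array([0,0,1.]))))
s=cv2.imread("pics/s6.png");t=cv2.imread("pics/t6.png")
a=cv2.resize(s[145:205,382:426],None,fx=9,fy=9,interpolation=2);b=cv2.resize(t[205:250,395:440],None,fx=8,fy=8,interpolation=2)
cv2.imwrite("pics/m6.png",np.hstack([a,cv2.copyMakeBorder(b,0,180,0,0,0)]))
E
```

```text
plate front mid [183.7 201.5] [556.1 189. ]
pl L [105.7 181.5] [530.8 112.8]
pl R [262.7 221.8] [581.7 265.8]
pins front [191.5 163.5] [576.3 182.6]
tips [174.2 323. ] [547.  193.1]
handleL [139.3 -15.2] [619.6  78.7]
handleR [300.9  23.9] [674.5 241.4]
px/mm ex,ey,z [-0.8  1.5] [2.7 0.7] [ 0.3 -2.3]
top px/mm ex,ey,z [-2.6  0.8] [0.9 2.6] [ 0.7 -0.2]
```

Request:
apply_moves:
  motion:
    - [[0.058, -0.0012, -0.0004, 0, 0], [0.058, -0.0012, -0.0004, -0.005, 0], [0.058, -0.0012, -0.0004, -0.009, 0], [0.058, -0.0012, -0.0004, -0.0105, 0], [0.058, -0.0012, -0.0004, -0.0105, 0]]

```text
time: 9.9
position: [0.4682, -0.2989, 0.186]
ee_rot: [0.0, 0.594, 0.805, 0.0]
force: [0.5, 0.3, 2.7]
finger_gap: 0.0578
grasp_force: 4.7
```

```bash
python3 - <<'E'
from h import *
s=ctrl.snapshot("side");t=ctrl.snapshot("top");cv2.imwrite("pics/s7.png",s);cv2.imwrite("pics/t7.png",t)
I=cv2.INTER_LANCZOS4
s6=cv2.imread("pics/s6.png");s5=cv2.imread("pics/s5.png")
c=lambda im,u,v,w,h,k:cv2.resize(im[v:v+h,u:u+w],None,fx=k,fy=k,interpolation=I)
a=np.hstack([c(x,388,164,26,36,10) for x in(s5,s6,s)])
b=np.hstack([c(x,402,212,26,24,10) for x in(cv2.imread("pics/t5.png"),cv2.imread("pics/t6.png"),t)])
cv2.imwrite("pics/m7.png",np.vstack([a,b]))
E
```

```text
(no output)
```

View pics/m7.png

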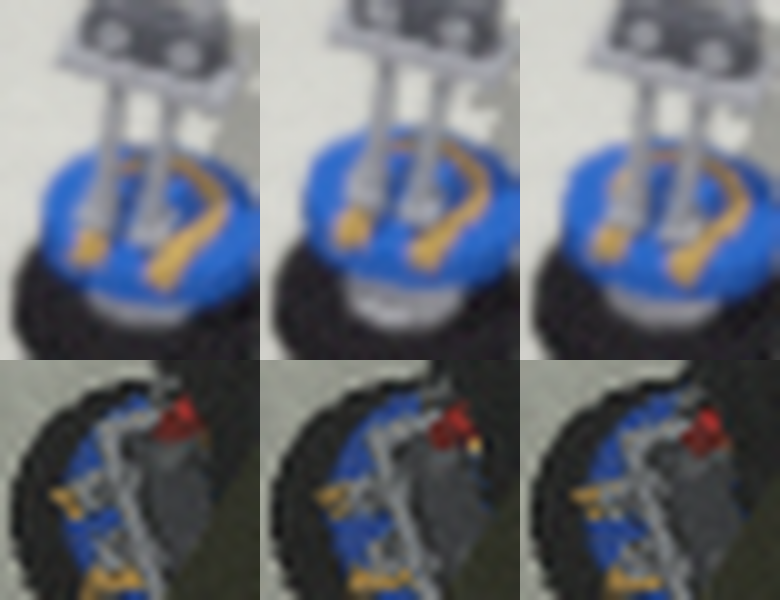

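The right-hand panels (now) show the feet at (628,215) and (685,225), centred between the lugs at (608,243) and (690,265). I'll ease off a little and test with a squeeze; a higher grip force will show the ring is engaged.

Request:
apply_moves:
  motion:
    - [[0.058, 0, 0, 0.002, 0], [0.058, 0, 0, 0.003, 0], [0.05, 0, 0, 0.003, 0], [0.05, 0, 0, 0.003, 0], [0.05, 0, 0, 0.003, 0]]
  force: 25

```text
time: 10.5
position: [0.4686, -0.2988, 0.189]
ee_rot: [0.001, 0.594, 0.805, 0.0]
force: [1.3, 0.6, 3.0]
finger_gap: 0.05
grasp_force: 6.4
```

Request:
apply_moves:
  motion:
    - [[0.042, 0, 0, 0, 0], [0.042, 0, 0, 0, 0], [0.042, 0, 0, 0, 0]]

```text
time: 10.8
position: [0.4681, -0.2987, 0.1887]
ee_rot: [0.0, 0.594, 0.805, 0.0]
force: [1.3, -0.2, 1.0]
finger_gap: 0.042
grasp_force: 7.6
```

```bash
python3 lug.py 2>/dev/null | head -8 | grep -v "0.036"
```

```text
[ 467.9 -298.7  188.6] [ 0.6 -0.4  1.6]
[-22. -20. -18. -16. -14. -12. -10.  -8.  -6.  -4.  -2.   0.   2.   4.   6.   8.  10.  12.  14.  16.  18.  20.  22.]
top 0.038 [ -8.8 -19.6 -37.7 -56.6 -18.   66.9  58.7  55.4  47.   15.9 -29.3 -74.1 -85.5 -86.2 -84.6 -69.6 -47.5  -1.   42.1  56.   55.   64.7  22.9]
side 0.038 [ -79.6  -79.8  -82.1  -68.6  -43.4   12.6   60.7   88.    80.8   55.6  -20.3  -88.9 -129.1 -142.1 -135.1 -109.4  -78.6  -34.8    9.8   44.2   61.4   67.6   40.6]
top 0.04 [ -7.3 -15.  -26.2 -40.4   0.2  52.2  44.1  46.9  55.6  17.4 -20.1 -75.3 -78.4 -73.  -71.1 -67.3 -60.3   0.1  38.2  57.1  69.8  61.5  13.6]
side 0.04 [ -95.4  -99.9 -103.6  -91.3  -56.2    1.6   59.1   80.8   81.9   55.3   -6.3  -84.4 -121.3 -146.8 -140.9 -125.2  -95.7  -44.9   10.6   44.5   69.8   75.8   48.3]
```

The lugs both moved about 5 mm towards +y but kept their 26 mm spacing, so the tips are not in the gap. I'll lift, reopen and measure jaws and lugs in the same images.

Request:
apply_moves:
  motion:
    - [[0.042, 0, 0, 0.008, 0], [0.058, 0, 0, 0.016, 0], [0.058, 0, 0, 0.016, 0], [0.058, 0, 0, 0.016, 0], [0.058, 0, 0, 0.016, 0]]
  force: 20

```text
time: 11.4
position: [0.4676, -0.2985, 0.2045]
ee_rot: [-0.0, 0.594, 0.805, -0.0]
force: [0.2, 0.2, -2.0]
finger_gap: 0.0581
grasp_force: 4.1
```

```bash
python3 - <<'E'
from h import *
np.set_printoptions(precision=4,suppress=True,linewidth=200)
t=ctrl.snapshot("top");s=ctrl.snapshot("side");cv2.imwrite("pics/t8.png",t);cv2.imwrite("pics/s8.png",s)
o=ctrl.observe();print(o['position'],o['force'],o['finger_gap'])
k=14;c=lambda im,u,v,w,h:cv2.resize(im[v:v+h,u:u+w],None,fx=k,fy=k,interpolation=2)
def grid(a,u,v):
    for x in range(0,a.shape[1],5*k): cv2.putText(a,str(u+x//k),(x+k//2-10,10),0,.35,(0,255,255),1);cv2.line(a,(x+k//2,12),(x+k//2,18),(0,255,255),1)
    for y in range(0,a.shape[0],5*k): cv2.putText(a,str(v+y//k),(0,y+k//2+4),0,.35,(0,255,255),1)
    return a
a=grid(c(s,388,158,27,42),388,158);b=grid(c(t,402,208,28,42),402,208)
cv2.imwrite("pics/m8.png",np.hstack([a,b]))
E
```

```text
[ 0.4677 -0.2985  0.2045] [-0.2045  0.0979 -1.6122] 0.058056698110306455
```

View pics/m8.png

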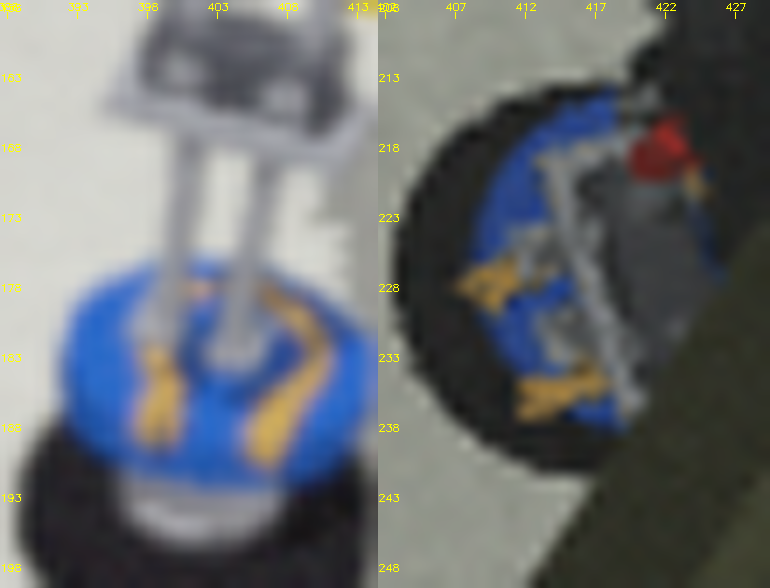

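The last picture shows the feet in the side view at about (155,338) and (235,345), and in the top view at (540,250) and (570,330). The lugs are at side (158,400) and (285,420), and top (490,280) and (565,385). The feet are clearly shifted towards −y against the lugs. I'll triangulate.

```bash
python3 - <<'E'
from h import *
np.set_printoptions(precision=4,suppress=True,linewidth=200)
S=lambda x,y:(388+(x-7)/14,158+(y-7)/14);T=lambda x,y:(402+(x-385)/14,208+(y-7)/14)
y=np.radians(107.2);ex=np.array([np.cos(y),np.sin(y),0]);ey=np.array([-ex[1],ex[0],0]);r=np.array([.48,-.3263,0])
for n,a,b in(("footL",T(540,250),S(157,330)),("footR",T(570,332),S(236,342)),("lugL end",T(462,288),S(157,445)),("lugR end",T(518,405),S(267,462)),("plate cornerL",T(545,160),S(108,112)),("plate R low",T(632,408),S(352,165))):
    X,e=tri(a,b);print(n,X,e[0],"ring frame",(X-r)@ex*1e3,(X-r)@ey*1e3)
p=ctrl.observe()['position'];print("tcp",(p-r)@ex*1e3,(p-r)@ey*1e3,p[2])
# low-saturation foot pixels on blue disc, top+side
for n,im,b in(("top","pics/t8.png",(408,220,12,20)),("side","pics/s8.png",(392,172,22,14))):
    hs=cv2.cvtColor(cv2.imread(im),cv2.COLOR_BGR2HSV)[b[1]:b[1]+b[3],b[0]:b[0]+b[2]]
    print(n,b);print("\n".join(" ".join("%s%3d"%("B" if 100<h<130 and q>110 else "O" if 5<h<30 and q>70 else "g",v) for h,q,v in row) for row in hs))
E
```

```text
footL [ 0.48   -0.2933  0.083 ] 0.444032425878177 ring frame 31.52372408690418 -9.723852806946184
footR [ 0.462  -0.2988  0.0855] 0.6070939442044054 ring frame 31.576343881128135 9.060531328524238
lugL end [ 0.472  -0.2828  0.0591] 2.370309098599642 ring frame 43.92939270674335 -5.2120734408517
lugR end [ 0.4472 -0.2936  0.0606] 1.344889909389308 ring frame 40.91858346430685 21.630342996435697
plate cornerL [ 0.4924 -0.2791  0.1474] 0.6219191194603736 ring frame 41.45215795241225 -25.84555749863073
plate R low [ 0.4401 -0.2963  0.1486] 2.4975678265300942 ring frame 40.454575118074736 29.20613334240366
tcp 30.162850822282557 3.5715519540557943 0.20445475139585656
top (408, 220, 12, 20)
g 41 g 38 B 85 B130 B132 B102 g122 g120 g 82 g 56 g 59 g 62
g 39 g 49 B118 B132 B132 B105 g110 g122 g 51 g 58 g 63 g 67
g 38 B 72 B128 B130 B130 B129 g102 g122 g 77 g 50 g 61 g 69
g 44 B 98 B130 B130 B129 B132 g105 g123 g 78 g 78 g 62 g 66
g 46 B109 B130 g125 g121 g120 g 98 g113 g 98 g107 g 60 g 65
g 58 B108 B130 g114 g104 g 98 g 78 g100 g101 g 94 g 47 g 62
g 60 B106 g 93 O100 g116 g 79 g 77 g 86 g121 g
[... 1657 characters left out ...]
 g122 O136 g130 g123 g150 g170 g176 g158
g204 B201 B201 B200 B198 g192 g177 g159 g151 g157 B178 g160 g152 g146 g140 g130 O155 O164 g120 B147 g160 g164
g203 B201 B200 B200 B195 g183 g173 g164 g152 B149 B156 g153 g152 g146 g150 g157 g135 O152 g132 g129 B150 g158
g196 B199 B201 B201 B196 g179 g155 g159 g139 B138 B150 g160 g156 g152 g163 g153 B143 g123 O134 g119 B164 B184
g183 B199 B200 B199 B199 g183 g169 O183 g120 B131 g142 g159 g163 g164 g159 B146 B144 g130 O144 g143 B188 B198
g175 B188 B199 B201 B199 B187 g151 O171 g133 B129 B146 g168 g166 g161 B146 B142 g136 g144 O176 g153 B195 B200
g171 B176 B197 B199 B199 B191 g157 O188 O174 g137 B160 B183 B172 B150 B139 g128 g152 O184 g171 g174 B198 B199
```

```bash
cat > lp.py <<'E'
from h import *
import sys
y=np.radians(107.2);ex=np.array([np.cos(y),np.sin(y),0]);ey=np.array([-ex[1],ex[0],0]);r=np.array([.48,-.3263,0])
def samp(n,im,P):
    q=proj(n,P).astype(np.float32);return cv2.remap(im,q[:,0].reshape(1,-1),q[:,1].reshape(1,-1),1)[0]
def run(tag,z):
  ys=np.arange(-26,34,.5)
  for n,f in(("top",f"pics/t{tag}.png"),("side",f"pics/s{tag}.png")):
    im=cv2.imread(f).astype(np.float32)
    for lx in(34,36,38,40,42,44):
        v=samp(n,im,r+[0,0,z]+lx/1e3*ex+np.outer(ys/1e3,ey));w=np.clip(v[:,2]-v[:,0]-20,0,80)
        k=ys<(7 if tag!="0" else 0);print(n,lx,"L %.1f (%d)  R %.1f (%d)"%((ys*w)[k].sum()/(w[k].sum()+1e-6),w[k].max(),(ys*w)[~k].sum()/(w[~k].sum()+1e-6),w[~k].max()))
if __name__=="__main__":
    for tg in sys.argv[1:]: print(tg);run(tg,.061)
E
python3 lp.py 0 8
```

```text
0[ WARN:0@0.300] global loadsave.cpp:275 findDecoder imread_('pics/t0.png'): can't open/read file: check file path/integrity
Traceback (most recent call last):
  File "lp.py", line 14, in <module>
    for tg in sys.argv[1:]: print(tg);run(tg,.061)
                                      ~~~^^^^^^^^^
  File "lp.py", line 9, in run
    im=cv2.imread(f).astype(np.float32)
       ^^^^^^^^^^^^^^^^^^^^
AttributeError: 'NoneType' object has no attribute 'astype'
```

```bash
cp pics/top0.png pics/t0.png; cp pics/side0.png pics/s0.png; python3 lp.py 0 8
```

```text
0
top 34 L -14.2 (32)  R 13.2 (46)
top 36 L -13.9 (35)  R 12.8 (46)
top 38 L -14.5 (38)  R 12.6 (46)
top 40 L -15.2 (32)  R 12.5 (47)
top 42 L -15.6 (15)  R 13.3 (15)
top 44 L 0.0 (0)  R 0.0 (0)
side 34 L -12.6 (69)  R 13.5 (67)
side 36 L -12.4 (65)  R 13.6 (68)
side 38 L -12.8 (56)  R 13.5 (55)
side 40 L -12.7 (33)  R 13.9 (35)
side 42 L -12.8 (8)  R 14.3 (13)
side 44 L 0.0 (0)  R 0.0 (0)
8
top 34 L -6.8 (51)  R 20.3 (55)
top 36 L -6.7 (51)  R 20.2 (55)
top 38 L -6.0 (50)  R 20.2 (41)
top 40 L -6.1 (43)  R 20.9 (38)
top 42 L -6.5 (32)  R 22.2 (9)
top 44 L -7.2 (30)  R 0.0 (0)
side 34 L -5.5 (68)  R 20.9 (66)
side 36 L -5.1 (55)  R 21.3 (55)
side 38 L -4.8 (46)  R 21.7 (45)
side 40 L -5.1 (43)  R 21.8 (21)
side 42 L -5.0 (23)  R 0.0 (0)
side 44 L -5.2 (1)  R 0.0 (0)
```

Request:
apply_moves:
  motion:
    - [[0.0595, -0.003, -0.001, 0, 3], [0.0595, -0.0066, -0.0021, 0, 6.2], [0.0595, -0.0066, -0.0021, 0, 6.2], [0.0595, -0.0066, -0.0021, 0, 6.2]]

```text
time: 11.9
position: [0.4614, -0.3008, 0.2046]
ee_rot: [-0.0, 0.55, 0.835, 0.0]
force: [-0.2, -0.4, -2.2]
finger_gap: 0.0592
grasp_force: 4.0
```

```bash
cat > amap.py <<'E'
from h import *
import sys
tg=sys.argv[1]
t=ctrl.snapshot("top");s=ctrl.snapshot("side");cv2.imwrite(f"pics/t{tg}.png",t);cv2.imwrite(f"pics/s{tg}.png",s)
o=ctrl.observe();print(o['position'],o['force'],o['finger_gap'],o['grasp_force'])
y=np.radians(107.2);ex=np.array([np.cos(y),np.sin(y),0]);ey=np.array([-ex[1],ex[0],0]);r=np.array([.48,-.3263,0])
print("tcp ring",(o['position']-r)@ex*1e3,(o['position']-r)@ey*1e3)
for n,im,b in(("top",t,(406,218,14,24)),("side",s,(390,174,26,20))):
    hs=cv2.cvtColor(im,cv2.COLOR_BGR2HSV)[b[1]:b[1]+b[3],b[0]:b[0]+b[2]]
    print(n,b);print("\n".join("%d "%(b[1]+i)+"".join("." if 100<h<130 and q>110 else "O" if 5<h<30 and q>70 else "k" if v<60 else "#" for h,q,v in row) for i,row in enumerate(hs)))
E
python3 amap.py 9; python3 lp.py 9
```

```text
[ 0.46149904 -0.30083642  0.20474441] [-0.34212664 -0.81607866 -1.50354351] 0.05943665813635532 3.950131523888558
tcp ring 29.795688315286736 10.143782927975785
top (406, 218, 14, 24)
218 #kkkkk.......#
219 kkkkk.......##
220 kkkk......####
221 kkkk....######
222 kkk....######k
223 kkk.....###k##
224 kkk.....##kk##
225 kkk...##O#####
226 kk#.#OOO####k#
227 kk#OOO########
228 kOOOOO#######k
229 kkkOO.#######k
230 kkk##..#...##k
231 kkk#......####
232 kkkk....######
233 kkkkk...######
234 kkkkkk.#######
235 kkkkkkOOO#O###
236 #kkkkkOOOO##.#
237 #kkkkkOOOk....
238 ###kkkkkkkk...
239 ####kkkkkkkkkk
240 ######kkkkkkkk
241 ########kkkkkk
side (390, 174, 26, 20)
174 ##########################
175 ##########################
176 ##########################
177 ########...###############
178 ######.....###############
179 ####.....#####.###########
180 ###.....######.###OO######
181 ###....######..####OO#.###
182 ###....######..#####O#..##
183 ###....##O###.########...#
184 ###.....#O#....#####O#...#
185 ###.....#OO#.....##O#....#
186 ###....##OO#....#OOO#...##
187 ###....#OO#.....#OO#....##
188 ###....#OO#....#OOO#....##
189 ##k....####....#OO#....###
190 #kkk...........#OO#....###
191 kkkkk#..........##.....k##
192 kkkkkk######.....#....kk##
193 kkkkkk#############kkkkk##
9
top 34 L -7.7 (36)  R 20.4 (54)
top 36 L -7.0 (48)  R 20.2 (54)
top 38 L -6.0 (51)  R 20.2 (41)
top 40 L -6.1 (42)  R 20.8 (39)
top 42 L -6.5 (31)  R 22.1 (9)
top 44 L -7.2 (30)  R 0.0 (0)
side 34 L -5.5 (67)  R 20.9 (66)
side 36 L -5.1 (54)  R 21.3 (55)
side 38 L -4.8 (47)  R 21.7 (44)
side 40 L -5.1 (44)  R 21.9 (19)
side 42 L -5.0 (24)  R 0.0 (0)
side 44 L -5.2 (2)  R 0.0 (0)
```

Request:
apply_moves:
  motion:
    - [[0.0595, 0.0001, -0.0002, -0.006, 0], [0.0595, 0.0001, -0.0002, -0.01, 0], [0.0595, 0.0001, -0.0002, -0.012, 0], [0.0595, 0.0001, -0.0002, -0.0135, 0], [0.0595, 0.0001, -0.0002, -0.0135, 0]]

```text
time: 12.5
position: [0.4614, -0.3009, 0.1909]
ee_rot: [-0.0, 0.549, 0.836, 0.0]
force: [0.2, 0.7, -1.9]
finger_gap: 0.0591
grasp_force: 4.0
```

Request:
apply_moves:
  motion:
    - [[0.0595, 0, 0, -0.0015, 0], [0.0595, 0, 0, -0.0025, 0], [0.0595, 0, 0, -0.0025, 0]]

```text
time: 12.8
position: [0.4615, -0.301, 0.1887]
ee_rot: [-0.0, 0.549, 0.836, 0.0]
force: [0.1, -0.3, -2.2]
finger_gap: 0.06
grasp_force: 4.0
```

Request:
apply_moves:
  motion:
    - [[0.0595, 0, 0, -0.001, 0], [0.0595, 0, 0, -0.002, 0], [0.0595, 0, 0, -0.003, 0], [0.0595, 0, 0, -0.003, 0]]

```text
time: 13.2
position: [0.4617, -0.3012, 0.186]
ee_rot: [0.0, 0.549, 0.836, -0.0]
force: [-0.4, 0.3, 0.5]
finger_gap: 0.0593
grasp_force: 4.2
```

Request:
apply_moves:
  motion:
    - [[0.0595, 0, 0, -0.001, 0], [0.0595, 0, 0, -0.002, 0], [0.0595, 0, 0, -0.002, 0]]

```text
time: 13.5
position: [0.4616, -0.3011, 0.1839]
ee_rot: [0.0, 0.549, 0.836, -0.0]
force: [0.7, 0.1, 1.1]
finger_gap: 0.0594
grasp_force: 4.4
```

Request:
apply_moves:
  motion:
    - [[0.052, 0, 0, 0, 0], [0.052, 0, 0, 0, 0], [0.046, 0, 0, 0, 0], [0.046, 0, 0, 0, 0]]
  force: 25

```text
time: 13.9
position: [0.4622, -0.3011, 0.1842]
ee_rot: [0.001, 0.549, 0.836, 0.0]
force: [1.1, 0.4, 2.9]
finger_gap: 0.0462
grasp_force: 10.4
```

```bash
python3 amap.py 10|head -2; python3 lp.py 10|grep -v " 44"
```

```text
[ 0.46196692 -0.30104522  0.184072  ] [1.7809607  0.40734892 3.62779546] 0.04609396737139859 10.478952086996287
tcp ring 29.457869047612615 9.758572023974022
10
top 34 L -17.2 (13)  R 0.0 (0)
top 36 L -17.7 (36)  R 0.0 (0)
top 38 L -17.9 (24)  R 21.9 (22)
top 40 L -17.2 (3)  R 21.6 (48)
top 42 L -13.4 (36)  R 22.5 (20)
side 34 L 0.0 (0)  R 0.0 (0)
side 36 L 0.0 (0)  R 0.0 (0)
side 38 L 0.0 (0)  R 22.1 (7)
side 40 L -11.5 (7)  R 22.7 (21)
side 42 L -11.4 (28)  R 23.3 (37)
```

The grip force has risen to 10.4 N and the lug spacing from 26 to 34 mm, so the ring is engaged. Squeezing to the stop.

Request:
apply_moves:
  motion:
    - [[0.04, 0, 0, 0, 0], [0.036, 0, 0, 0, 0], [0.03, 0, 0, 0, 0], [0.028, 0, 0, 0, 0], [0.028, 0, 0, 0, 0]]
  force: 35

```text
time: 14.5
position: [0.4617, -0.301, 0.184]
ee_rot: [0.0, 0.549, 0.836, 0.0]
force: [1.4, 1.0, 4.9]
finger_gap: 0.0314
grasp_force: 34.7
```

Request:
apply_moves:
  motion:
    - [[0.028, 0, 0, 0.005, 0], [0.028, 0, 0, 0.012, 0], [0.028, 0, 0, 0.02, 0], [0.028, 0, 0, 0.03, 0], [0.028, 0, 0, 0.03, 0]]

```text
time: 15.0
position: [0.4619, -0.3017, 0.2152]
ee_rot: [0.001, 0.549, 0.836, -0.0]
force: [0.2, -0.3, -3.2]
finger_gap: 0.0313
grasp_force: 34.5
```

```bash
python3 amap.py 11
```

```text
[ 0.46141686 -0.30118591  0.21406482] [ 0.59233449  0.83179353 -2.7099619 ] 0.03163128684337042 34.46812705602497
tcp ring 29.486135467746113 10.325633390248006
top (406, 218, 14, 24)
218 #kkkkk........
219 kkkkk.......##
220 kkkk......####
221 kkkk...#######
222 kkk##########k
223 kkkO#######k##
224 kkk.#######kk#
225 kkk.##########
226 kk#.......###k
227 kk#.......####
228 kkk........##k
229 kkk........##k
230 kkk.........##
231 kkkk........##
232 kkkk........##
233 kkkkk........#
234 kkkkkk.......#
235 kkkkkkk......#
236 #kkkkkkk..####
237 #kkkkkkkk.####
238 ###kkkkkkkO###
239 ####kkkkkkOO##
240 ######kkkkkkkk
241 #######kkkkkkk
side (390, 174, 26, 20)
174 ##########################
175 ##########################
176 ##########################
177 ##########......######O###
178 ##########........####O###
179 ####.#####.........###O###
180 ####.#####.........#######
181 ###..####..........#######
182 ###..####..........#######
183 ###................####.##
184 ###................####.##
185 ###................####.##
186 ###..................#..##
187 ###.....................##
188 ###.....................##
189 ##k....................###
190 #kkk...................###
191 kkkkk##................k##
192 kkkkkk######..........kk##
193 kkkkkk#############kkkkk##
```

Weight is up by about 0.5 N and no brass is left on the disc, so the ring is on the pliers. Lifting to travel height and moving over the mixer.

Request:
apply_moves:
  motion:
    - [[0.028, 0, 0, 0.02, 0], [0.028, 0, 0, 0.045, 0], [0.028, 0, 0, 0.07, 0], [0.028, 0, 0, 0.085, 0], [0.028, 0.001, 0.02, 0.09, 0]]

```text
time: 15.6
position: [0.4634, -0.2835, 0.3054]
ee_rot: [0.002, 0.55, 0.835, -0.001]
force: [-0.0, 0.1, -3.1]
finger_gap: 0.0318
grasp_force: 34.7
```

Request:
apply_moves:
  motion:
    - [[0.028, 0.003, 0.03, 0, 0], [0.028, 0.007, 0.07, 0, 0], [0.028, 0.011, 0.11, 0, 0], [0.028, 0.015, 0.15, 0, 0], [0.028, 0.018, 0.18, 0, 0]]

```text
time: 16.1
position: [0.4798, -0.0987, 0.3033]
ee_rot: [-0.001, 0.549, 0.836, 0.0]
force: [1.0, -0.0, -2.5]
finger_gap: 0.0317
grasp_force: 34.7
```

Request:
apply_moves:
  motion:
    - [[0.028, 0.004, 0.03, 0, 0], [0.028, 0.006, 0.055, 0, 0], [0.028, 0.0075, 0.07, -0.02, 0], [0.028, 0.0075, 0.07, -0.025, 0], [0.028, 0.0075, 0.07, -0.025, 0]]

```text
time: 16.6
position: [0.4868, -0.031, 0.2775]
ee_rot: [-0.001, 0.549, 0.836, -0.001]
force: [0.4, -1.2, -2.8]
finger_gap: 0.0317
grasp_force: 34.7
```

```bash
cat > bmap.py <<'E'
from h import *
import sys
tg=sys.argv[1]
t=ctrl.snapshot("top");s=ctrl.snapshot("side");cv2.imwrite(f"pics/t{tg}.png",t);cv2.imwrite(f"pics/s{tg}.png",s)
o=ctrl.observe();p=o['position'];print(p,o['force'],o['finger_gap'],o['grasp_force'])
for d in(-.12,-.13):print(d,"tips exp top",proj("top",p+[.0033,.0024,d])[0],"side",proj("side",p+[.0033,.0024,d])[0])
for z in(.088,.1,.115): print(z,"spindle top",proj("top",[.501,-.0503,z])[0],"side",proj("side",[.501,-.0503,z])[0])
for n,im,b in(("top",t,(306,196,50,42)),("side",s,(322,182,56,58))):
    hs=cv2.cvtColor(im,cv2.COLOR_BGR2HSV)[b[1]:b[1]+b[3],b[0]:b[0]+b[2]]
    print(n,b);print("\n".join("%d "%(b[1]+i)+"".join("." if 100<h<130 and q>110 else "O" if 5<h<30 and q>70 else "k" if v<60 else "#" if v<130 else "+" if v<170 else " " for h,q,v in row) for i,row in enumerate(hs)))
E
python3 bmap.py 12
```

```text
[ 0.48801016 -0.03180037  0.27884941] [ 0.24737263 -0.04054464 -2.39184352] 0.03185099906182141 34.69727213261649
-0.12 tips exp top [326.83242912 218.15963818] side [346.12265553 200.02952773]
-0.13 tips exp top [326.69268297 218.53036187] side [345.990777   202.69590626]
0.088 spindle top [332.86398367 217.51921102] side [347.11963131 213.49004213]
0.1 spindle top [333.0821138  217.08610952] side [347.27789188 210.47376266]
0.115 spindle top [333.36065991 216.53305096] side [347.47816392 206.65678911]
top (306, 196, 50, 42)
196 kk####k#kkkkk#####################################
197 kk###kk#kkkkk#####################################
198 k####kk#kkkkkk####################################
199 k####k##kkkkkk####################################
200 k####k##kkkkkk####################################
201 k####k#kkkkkkk####################################
202 k####k+kkkkkkk####################################
203 k####k#kkkkkkkk###################################
204 ####kk.kkkkkkkk###################################
205 ####kk.kkkkkkkkk##################################
206 ####kk#kkkkkkk
[... 4603 characters left out ...]
+...................+        
229       .................    +..................+         
230        ................    ..................++         
231          ..............   ..................+           
232           .................................+            
233             .............................++             
234                ........................+                
235                   ................. ++                  
236                       ........                         +
237                                                     +++#
238                                                   ++####
239                                                 +#######
```

```bash
cat > fit3.py <<'E'
from h import *
from scipy.optimize import minimize
import sys
tg,z=sys.argv[1],float(sys.argv[2]);v0,v1=int(sys.argv[3]),int(sys.argv[4])
th=.19
rng=np.random.default_rng(0);P=rng.uniform([-.03,0],[.045,.03],(60000,2))*1e3
rr=np.hypot(*P.T);k=((rr>17.5)&(rr<22.5)&(P[:,0]<16))|((P[:,0]>16)&(P[:,0]<40)&(P[:,1]>9)&(P[:,1]<17)&~((abs(P[:,0]-30)<4)&(P[:,1]<10.5)))|((P[:,0]<-18)&(P[:,0]>-27)&(P[:,1]<4))
P=P[k]+[24,0];c,s_=np.cos(th),np.sin(th);U=P@np.array([[c,s_],[-s_,c]])-[24,0]
S=np.vstack([U,U*[1,-1]])/1e3
im=cv2.imread(f"pics/s{tg}.png").astype(float);b=(332,v0,36,v1-v0)
x=im[b[1]:b[1]+b[3],b[0]:b[0]+b[2]];W=np.clip(x[...,2]-x[...,0]-15,0,60)
# mask out gray/legs: keep all
def cost(q,z):
    a=np.radians(113.3);c,s=np.cos(a),np.sin(a);G=S@np.array([[c,s],[-s,c]])+q
    p=proj("side",np.c_[G,np.full(len(G),z)]);H,_,_=np.histogram2d(p[:,1],p[:,0],bins=[np.arange(b[1]-.5,b[1]+b[3]),np.arange(b[0]-.5,b[0]+b[2])])
    H=cv2.GaussianBlur(H,(0,0),.6);return -np.corrcoef(H.ravel(),W.ravel())[0,1]
o=ctrl.observe()['position'];T=o[:2]+[.0033,.0024];ex=np.array([np.cos(np.radians(113.3)),np.sin(np.radians(113.3))]);ey=np.array([-ex[1],ex[0]])
for zz in(z-.004,z,z+.004):
    x0=T-.027*ex
    r=minimize(cost,x0,args=(zz,),method="Nelder-Mead",options=dict(initial_simplex=x0+np.array([[0,0],[.005,0],[0,.005]])))
    d=(T-r.x)*1e3;sp=(np.array([.501,-.0503])-r.x)*1e3;print(zz,r.x,r.fun,"tips in ring frame",d@ex,d@ey,"spindle in ring frame",sp@ex,sp@ey)
if len(sys.argv)>5: print(W.astype(int))
E
python3 fit3.py 12 .152 188 207 p
```

```text
0.148 [ 0.50168238 -0.05581372] -0.5494180713378993 tips in ring frame 28.361925405386007 -0.9213543407093722 spindle in ring frame 5.333965455724675 -1.5542011358647931
0.152 [ 0.49886969 -0.05194185] -0.5511769583099732 tips in ring frame 23.693275053719724 -1.9731494363087494 spindle in ring frame 0.6653151040583922 -2.60599623146417
0.156 [ 0.49574334 -0.04790619] -0.5524383711664956 tips in ring frame 18.750129790474116 -3.2482502888437677 spindle in ring frame -4.27783015918722 -3.881097083999188
[[ 0  0  0  0  0  0  0  0  0  0  0  0  0  0  0  0  0  0  0  0  0  0  0  0
   0  0  0  0  0  0  0  0  0  0  0  0]
 [ 0  0  0  0  0  0  0  0  0  0  0  0  0  0  0  0  0  0  0  0  0  0  0  0
   0  0  0  0  0  0  0  0  0  0  0  0]
 [ 0  0  0  0  0  0  0  0  0  0  0  0  0  0  0  0  0  0  0  0  0  0  0  0
   0  0  0  0  0  0  0  0  0  0  0  0]
 [ 0  0  0  0  0  0  0  0  0  0  0  0  0  2 18 20 17  9  8  0  0  0  0  0
   0  0  0  0  0  0  0  0  0  0  0  0]
 [ 0  0  0  0  0  0  0  0  0  0  0 18 35 48 59 54 43 39 38 14  0  0  0  0
   0  0  0  0  0  0  0  0  0  0  0  0]
 [ 0  0  0  0  0  0  0  0  
[... 855 characters left out ...]
 0  0  0  0  0  0  0]
 [ 0  0  0  0  4  7  0  0  0  0  0  0  0  0  0  0  0  0  0  0  0  0  0  6
  23  4  0  0  0  0  0  0  0  0  0  0]
 [ 0  0  0  0 10 46 36 13  0  0  0  0  0  0  0  0  0  0  0  0  0  0  0  0
   0  0  0  0  0  0  0  0  0  0  0  0]
 [ 0  0  0  0  0 13 22 18  0  0  0  0  0  0  0  0  0  0  0  0  0  0  0  0
   0  0  0  0  0  0  0  0  0  0  0  0]
 [ 0  0  0  0  0  0  0  0  0  0  0  0  0  0  0  0  0  0  0  0  0  0  0  0
   0  0  0  0  0  0  0  0  0  0  0  0]
 [ 0  0  0  0  0  0  0  0  0  0  0  0  0  0  0  0  0  0  0  0  0  0  0  0
   0  0  0  0  0  0  0  0  0  0  0  0]
 [ 0  7  8  8  0  0  0  0  0  0  0  0  0  0  0  0  0  0  0  0  0 38 44 20
   0  0  0  0  0  0  0  0  0  0  0  0]]
```

Request:
apply_moves:
  motion:
    - [[0.028, 0, 0, -0.01, 0], [0.028, 0, 0, -0.02, 0], [0.028, 0, 0, -0.026, 0], [0.028, 0, 0, -0.03, 0], [0.028, 0, 0, -0.03, 0]]

```text
time: 17.2
position: [0.4874, -0.0311, 0.2479]
ee_rot: [-0.001, 0.549, 0.836, -0.0]
force: [-0.9, 0.6, -2.7]
finger_gap: 0.0317
grasp_force: 34.7
```

Request:
apply_moves:
  motion:
    - [[0.028, 0, 0, -0.002, 0], [0.028, 0, 0, -0.004, 0], [0.028, 0, 0, -0.006, 0], [0.028, 0, 0, -0.006, 0]]

```text
time: 17.6
position: [0.4879, -0.031, 0.2426]
ee_rot: [-0.0, 0.549, 0.836, -0.0]
force: [0.5, 0.2, -2.4]
finger_gap: 0.0315
grasp_force: 34.7
```

Request:
apply_moves:
  motion:
    - [[0.028, 0, 0, -0.002, 0], [0.028, 0, 0, -0.004, 0], [0.028, 0, 0, -0.006, 0], [0.028, 0, 0, -0.006, 0]]

```text
time: 18.0
position: [0.4877, -0.031, 0.2364]
ee_rot: [-0.0, 0.549, 0.836, -0.0]
force: [0.4, -0.5, -3.0]
finger_gap: 0.0317
grasp_force: 34.7
```

Request:
apply_moves:
  motion:
    - [[0.028, 0, 0, -0.0015, 0], [0.028, 0, 0, -0.003, 0], [0.028, 0, 0, -0.004, 0], [0.028, 0, 0, -0.004, 0]]

```text
time: 18.4
position: [0.4879, -0.031, 0.2326]
ee_rot: [-0.0, 0.549, 0.836, -0.0]
force: [0.1, 0.1, -2.5]
finger_gap: 0.0319
grasp_force: 34.7
```

Request:
apply_moves:
  motion:
    - [[0.028, 0, 0, -0.0015, 0], [0.028, 0, 0, -0.003, 0], [0.028, 0, 0, -0.004, 0], [0.028, 0, 0, -0.004, 0]]

```text
time: 18.8
position: [0.4884, -0.0309, 0.2291]
ee_rot: [0.0, 0.549, 0.836, 0.0]
force: [0.8, 0.9, 0.3]
finger_gap: 0.0317
grasp_force: 35.1
```

Request:
apply_moves:
  motion:
    - [[0.028, 0, 0, -0.0015, 0], [0.028, 0, 0, -0.003, 0], [0.028, 0, 0, -0.004, 0], [0.028, 0, 0, -0.004, 0]]

```text
time: 19.2
position: [0.4886, -0.0309, 0.2252]
ee_rot: [0.0, 0.549, 0.836, 0.0]
force: [1.2, 2.1, 2.3]
finger_gap: 0.0318
grasp_force: 35.2
```

Cone contact shows a lateral push of (+1.2, +2.1) N. I'll back off 4 mm, shift that way and come down again.

Request:
apply_moves:
  motion:
    - [[0.028, 0, 0, 0.004, 0], [0.028, 0.0008, 0.002, 0.004, 0], [0.028, 0.0008, 0.002, 0.002, 0], [0.028, 0.0008, 0.002, 0, 0], [0.028, 0.0008, 0.002, 0, 0]]

```text
time: 19.7
position: [0.4883, -0.0292, 0.2247]
ee_rot: [-0.0, 0.549, 0.836, -0.0]
force: [-1.2, -0.1, 2.0]
finger_gap: 0.0319
grasp_force: 34.6
```

Request:
apply_moves:
  motion:
    - [[0.028, -0.0003, 0, -0.001, 0], [0.028, -0.0005, 0, -0.002, 0], [0.028, -0.0005, 0, -0.002, 0], [0.028, -0.0005, 0, -0.002, 0]]

```text
time: 20.1
position: [0.4882, -0.0292, 0.2229]
ee_rot: [0.0, 0.549, 0.836, -0.0]
force: [-1.3, -0.9, 2.8]
finger_gap: 0.0315
grasp_force: 34.5
```

```bash
python3 bmap.py 13 | sed -n '1p;/side/,$p' | sed -n '1,50p'
```

```text
[ 0.48821947 -0.02913405  0.22290767] [-0.97553046 -0.65398829  2.95944532] 0.03176755837519239 34.51786943944171
-0.12 tips exp top [325.18036429 220.0782247 ] side [344.77273965 215.0456887 ]
-0.13 tips exp top [325.0597577 220.4175545] side [344.65031501 217.57733018]
0.088 spindle top [332.86398367 217.51921102] side [347.11963131 213.49004213]
0.1 spindle top [333.0821138  217.08610952] side [347.27789188 210.47376266]
0.115 spindle top [333.36065991 216.53305096] side [347.47816392 206.65678911]
top (306, 196, 50, 42)
196 kk###kk#kkk#######################################
197 kk###k##kkk#######################################
198 kk###k#kkkkk######################################
199 kk###k#kkkkk######################################
200 k####k#kkkkk######################################
201 k####k#kkkkkk#####################################
202 k###kk#kkkkkk#####################################
203 k###k##kkkkkk#####################################
204 ####k#kkkkkkkk####################################
205 k###k.kkkkkkkk####################################
206 ####k.kkkkkkkkk#
[... 1063 characters left out ...]
###..........kkk
226 kk ...............#kkkkkkkkkkkkkk###...........kkk
227 k# +......++++.....###kkkkkkk##kk##............kkk
228 k#  ......++++#....######kkk#k##kk.............kkk
229 k#  +....+++++#....######kkkk###kkk...........#kkk
230 k+   ....#++++#.....##..kkkkk###kk#...........kkkk
231 k+   +.....++...........kkkkk####kkk.kkk......#kkk
232 k     #.................kkkk#####kkkkkkk......kkkk
233 #     +..................k##kk####kkkkkk......kkkk
234 #    + +.................kkkkk####kkkkk#......kkkk
235 #     + +..............kkkkkkkk####kkk......##kkkk
236 +        +............kkkkkkkkk####kk......###kkkk
237 ++        +............kkk.kkkk###........####kkkk
side (322, 182, 56, 58)
```

Request:
apply_moves:
  motion:
    - [[0.028, -0.0003, -0.0002, -0.001, 0], [0.028, -0.0005, -0.0003, -0.002, 0], [0.028, -0.0005, -0.0003, -0.002, 0]]

```text
time: 20.5
position: [0.488, -0.0293, 0.2208]
ee_rot: [0.0, 0.549, 0.836, 0.0]
force: [-0.4, -1.1, 4.1]
finger_gap: 0.0318
grasp_force: 34.8
```

Request:
apply_moves:
  motion:
    - [[0.028, 0, 0, -0.001, 0], [0.028, 0, 0, -0.0015, 0], [0.028, 0, 0, -0.0015, 0]]

```text
time: 20.8
position: [0.488, -0.0293, 0.2194]
ee_rot: [0.0, 0.549, 0.836, 0.0]
force: [-0.5, 1.2, 5.4]
finger_gap: 0.0317
grasp_force: 34.9
```

Request:
apply_moves:
  motion:
    - [[0.028, 0, 0, -0.0008, 0], [0.028, 0, 0, -0.0008, 0], [0.028, 0, 0, -0.0008, 0]]

```text
time: 21.1
position: [0.4882, -0.0294, 0.219]
ee_rot: [0.0, 0.549, 0.836, 0.0]
force: [-0.3, -0.5, 7.1]
finger_gap: 0.0316
grasp_force: 34.7
```

The carousel is at its hard stop (stiff rise, about 9.6 N of contact force). Now I'll open gradually and lower the tool to make up for the pads swinging back.

Request:
apply_moves:
  motion:
    - [[0.036, 0, 0, -0.0006, 0], [0.036, 0, 0, -0.0006, 0], [0.036, 0, 0, -0.0006, 0]]

```text
time: 21.4
position: [0.4889, -0.0293, 0.2184]
ee_rot: [0.001, 0.549, 0.836, 0.001]
force: [0.1, -0.7, 5.1]
finger_gap: 0.036
grasp_force: 10.9
```

Request:
apply_moves:
  motion:
    - [[0.039, 0, 0, -0.0009, 0], [0.042, 0, 0, -0.0015, 0], [0.042, 0, 0, -0.0015, 0]]

```text
time: 21.7
position: [0.4891, -0.0294, 0.217]
ee_rot: [0.001, 0.549, 0.836, 0.001]
force: [0.1, 0.3, 5.3]
finger_gap: 0.0421
grasp_force: 7.8
```

Request:
apply_moves:
  motion:
    - [[0.045, 0, 0, -0.0006, 0], [0.048, 0, 0, -0.0012, 0], [0.048, 0, 0, -0.0012, 0]]

```text
time: 22.0
position: [0.489, -0.0294, 0.2158]
ee_rot: [0.001, 0.549, 0.836, 0.001]
force: [1.0, 0.8, 6.0]
finger_gap: 0.0477
grasp_force: 7.0
```

Request:
apply_moves:
  motion:
    - [[0.051, 0, 0, -0.0006, 0], [0.054, 0, 0, -0.0012, 0], [0.054, 0, 0, -0.0012, 0]]

```text
time: 22.3
position: [0.4888, -0.0294, 0.2144]
ee_rot: [0.001, 0.549, 0.836, 0.0]
force: [0.2, 0.2, 4.3]
finger_gap: 0.0539
grasp_force: 4.2
```

Request:
apply_moves:
  motion:
    - [[0.057, 0, 0, -0.0006, 0], [0.0595, 0, 0, -0.001, 0], [0.0595, 0, 0, -0.001, 0]]

```text
time: 22.6
position: [0.4878, -0.0294, 0.2128]
ee_rot: [-0.0, 0.549, 0.836, -0.0]
force: [-0.5, 0.7, 2.0]
finger_gap: 0.0597
grasp_force: 3.3
```

```bash
python3 bmap.py 14 | sed -n '1p;/^side/,$p'
```

```text
[ 0.48773368 -0.02933673  0.21280799] [0.45826108 0.01823482 2.11913817] 0.05959758755732598 3.243543879361823
side (322, 182, 56, 58)
182               +#+  +            +  +#++#k#+             
183               ++                   +#++#k#+             
184                                    ++++###              
185                   ++               +#++##+              
186                   ++              ++#++##               
187                    ++             ++++++                
188                    ++           +++ +                   
189                    ++           ++                      
190                    +++          ++                      
191                    +++         ++                       
192                    ++++        ++                       
193                   +++++++++   +++                       
194                   ##++######+++++                       
195                   ###########+++++                      
196                  +############+##+                      
197                  +##++###########+           +
[... 1872 characters left out ...]
 ..........#........++       
229      .................     +...................+        
230       .................    ...................+         
231        ................    ..................+          
232          ..............   ..................+           
233           ................................++            
234             .............................               
235                .......................++                
236                   .................                    +
237                       ........                      +++#
238                                                   ++####
239                                                 +###k###
```

Request:
apply_moves:
  motion:
    - [[0.0595, 0, 0, 0.002, 0], [0.0595, 0, 0, 0.004, 0], [0.0595, 0, 0, 0.006, 0], [0.0595, 0, 0, 0.006, 0]]

```text
time: 23.1
position: [0.4877, -0.0293, 0.219]
ee_rot: [-0.0, 0.549, 0.836, -0.0]
force: [0.5, -0.4, -1.8]
finger_gap: 0.0596
grasp_force: 4.0
```

```bash
python3 bmap.py 15 | sed -n '1p;/^side/,$p' | sed -n '1,2p;22,60p'
```

```text
[ 0.4876338  -0.02937087  0.21895293] [ 0.51021172 -0.47331099 -2.63008045] 0.05933099749414643 3.9533734135329723
side (322, 182, 56, 58)
201                     ++++  +++++++          +++++   +++++
202                      +++ ++++             +++      +++++
203                      +++.. +++   +        ++++ + +++++++
204                 .....+++...+++.          +++++++++++++++
205                ...... ++++++++......     +++++++++++++++
206                .....  ++++++++......      ++++++++++++++
207         ..    +..     +++++++++ ....++  +  +++++++++    
208       ....+OOO++     +++++++++++++..++++++  ++++++      
209      .....+OOO+     ++++++++++++++++#OOOO...+++++       
210     .......+++      ++++ +++++++++++#OOO+....+++        
211    ..........        +++++++++++++++++O##.....++        
212    ..........        ++++++++ +++++++++........+        
213   ...........        +++++++++++++++++.........         
214   ...........       ++++++++++++O++   ..........        
215  ............      O ++++++++++O++    ...........       
216  ............        +++#+++++O++     ....
[... 717 characters left out ...]
 ..........#.........+       
229      .................     +...................+        
230       .................    ...................+         
231        ................    ..................+          
232          ..............   ..................+           
233           ................................++            
234             .............................               
235                .......................++                
236                   .................                    +
237                       ........                      +++#
238                                                   ++####
239                                                 +###k###
```

The ring stays and the carousel stays down with the pliers off. Returning the pliers to the holder.

Request:
apply_moves:
  motion:
    - [[0.0595, 0, 0, 0.01, 0], [0.0595, 0, 0, 0.03, 0], [0.0595, 0, 0, 0.06, 0], [0.0595, 0, 0, 0.09, 0], [0.0595, 0, 0.005, 0.11, 2]]

```text
time: 23.7
position: [0.4885, -0.0248, 0.332]
ee_rot: [0.002, 0.535, 0.845, 0.001]
force: [0.9, 0.5, -2.5]
finger_gap: 0.0594
grasp_force: 4.0
```

Request:
apply_moves:
  motion:
    - [[0.0585, 0.001, 0.02, 0, 6], [0.0585, 0.003, 0.055, 0, 13], [0.0585, 0.005, 0.09, 0, 20], [0.0585, 0.007, 0.125, 0, 27], [0.0585, 0.009, 0.16, 0, 34]]

```text
time: 24.2
position: [0.4967, 0.1369, 0.3298]
ee_rot: [0.0, 0.262, 0.965, 0.0]
force: [-0.4, -0.4, -2.4]
finger_gap: 0.0584
grasp_force: 4.0
```

Request:
apply_moves:
  motion:
    - [[0.0585, 0.002, 0.035, 0, 7], [0.0585, 0.004, 0.07, 0, 14], [0.0585, 0.006, 0.105, 0, 21], [0.0585, 0.008, 0.14, 0, 27], [0.0585, 0.009, 0.17, 0, 31.9]]

```text
time: 24.7
position: [0.5057, 0.3075, 0.3296]
ee_rot: [0.0, -0.013, 1.0, 0.0]
force: [1.5, -0.4, -1.3]
finger_gap: 0.0583
grasp_force: 4.0
```

Request:
apply_moves:
  motion:
    - [[0.0585, 0, 0.02, 0, 0], [0.0585, 0, 0.031, 0, 0], [0.0585, 0, 0.031, -0.02, 0], [0.0585, 0, 0.031, -0.04, 0], [0.0585, 0, 0.031, -0.04, 0]]

```text
time: 25.2
position: [0.5041, 0.3349, 0.2862]
ee_rot: [-0.003, -0.01, 1.0, -0.002]
force: [-0.8, -0.2, -1.6]
finger_gap: 0.0587
grasp_force: 4.0
```

```bash
python3 - <<'E'
from h import *
t=ctrl.snapshot("top");s=ctrl.snapshot("side");cv2.imwrite("pics/t16.png",t);cv2.imwrite("pics/s16.png",s)
o=ctrl.observe();p=o['position'];print(p,o['ee_rot'],o['force'],o['finger_gap'],o['grasp_force'])
for n in("top","side"):print(n,"plate",[proj(n,p+[0,y,-.053])[0].round(1) for y in(-.029,.029)],"rails",[proj(n,[.505,.338+y,.11])[0].round(1) for y in(-.02,.02)])
for n,im,b in(("top",t,(170,190,56,42)),("side",s,(215,215,70,80))):
    hs=cv2.cvtColor(im,cv2.COLOR_BGR2HSV)[b[1]:b[1]+b[3],b[0]:b[0]+b[2]]
    print(n,b);print("\n".join("%d "%(b[1]+i)+"".join("R" if (h<8 or h>172) and q>120 else "k" if v<45 else "@" if v<70 else "#" if v<100 else "+" if v<150 else "-" if v<190 else " " for h,q,v in row) for i,row in enumerate(hs)))
E
```

```text
[0.50576526 0.33584768 0.28918681] [-3.67137002e-04 -1.01992152e-02  9.99947830e-01 -4.21957018e-04] [ 0.79900923  0.08075341 -1.15459203] 0.058954648911475616 4.03361355420202
top plate [array([200.7, 208.3]), array([178.5, 208. ])] rails [array([207.9, 214. ]), array([194.2, 213.9])]
side plate [array([252.8, 239.9]), array([233.9, 253.2])] rails [array([254.1, 278.2]), array([242.1, 287.5])]
top (170, 190, 56, 42)
190 k@kkkkkkkkk#----+++++--+-+-+--+----+++++---+++++++-----+
191 k@kkkkkkkkk#+---+++++++-++-------+++++++--++++-+-++-----
192 k@kkkkkkkkkk#+-++++-++++++---++---+++++---++-+----------
193 k@kkkkkkkkkk#++++++----++-----+-----+++-----++--+-----+-
194 kkkkkkkkkkkkk@#+-++---+++++#++---++-++---+--++++--------
195 kkkkkkkkkkkkkkkkk@@++---+@kkkk#--++++-------+-+-+-------
196 kkkkkkkkkkkkkkkkkkkk+--+@kkkkkk#+++-+-++++----++-++-++--
197 kkkkkkkkkkkkkkkkkkkk#--+@kkkkkkk++--+-+++----++++++----+
198 kkkkkkkkkkkkkkkk@@@@@###@@@@@@kk#+----+++----+++--+---++
199 kkkkkkkkkkkkkkk@@@@@@@@@@@@@@@kk@++---++++--++---++++-++
200 kkkkkkkkkkkkkkk@@@@@@@@@@@@@@@@k@+++--++--+++++--+--+-++
201 kkkk
[... 7196 characters left out ...]
   ------++++-          -----------
286               +######++++-           --------++-            ----------
287               -#######+++++-        ---------+++-          -----------
288               -+#########+++--     ----------+++--         -----------
289                -++#######+++++-   -----------++++---      ------------
290                  -+##########++---------++---++++----    ------  -----
291                   -++#########+++++----++++--++++-+++---------     ---
292                     -+########+#+#++--+++++++++++++++++------       --
293                      ++############++++++++++++++++++++++---         -
294                      -++############+++++++++++++++++++-++--
```

Request:
apply_moves:
  motion:
    - [[0.0585, 0, 0.001, -0.015, 0], [0.0585, 0, 0.001, -0.035, 0], [0.0585, 0, 0.001, -0.055, 0], [0.0585, 0, 0.001, -0.075, 0], [0.0585, 0, 0.001, -0.09, 0]]

```text
time: 25.8
position: [0.5066, 0.3374, 0.1997]
ee_rot: [0.001, -0.01, 1.0, 0.0]
force: [-0.9, 0.1, -2.2]
finger_gap: 0.0587
grasp_force: 4.0
```

Request:
apply_moves:
  motion:
    - [[0.0585, 0, 0, -0.012, 0], [0.0585, 0, 0, -0.02, 0], [0.0585, 0, 0, -0.025, 0], [0.0585, 0, 0, -0.027, 0], [0.0585, 0, 0, -0.027, 0]]

```text
time: 26.3
position: [0.5061, 0.3378, 0.1723]
ee_rot: [0.0, -0.011, 1.0, 0.0]
force: [0.1, 0.3, -1.3]
finger_gap: 0.0587
grasp_force: 4.0
```

Request:
apply_moves:
  motion:
    - [[0.0585, 0, 0, -0.0015, 0], [0.0585, 0, 0, -0.003, 0], [0.0585, 0, 0, -0.004, 0], [0.0585, 0, 0, -0.004, 0]]

```text
time: 26.7
position: [0.5057, 0.3376, 0.1679]
ee_rot: [-0.0, -0.011, 1.0, -0.0]
force: [-0.1, -0.2, -1.9]
finger_gap: 0.0588
grasp_force: 4.0
```

Request:
apply_moves:
  motion:
    - [[0.0585, 0, 0, -0.001, 0], [0.0585, 0, 0, -0.002, 0], [0.0585, 0, 0, -0.003, 0], [0.0585, 0, 0, -0.003, 0]]

```text
time: 27.1
position: [0.5059, 0.3377, 0.165]
ee_rot: [0.0, -0.011, 1.0, 0.0]
force: [-0.3, 0.7, -1.1]
finger_gap: 0.0586
grasp_force: 4.1
```

Request:
apply_moves:
  motion:
    - [[0.0585, 0, 0, -0.001, 0], [0.0585, 0, 0, -0.002, 0], [0.0585, 0, 0, -0.0025, 0], [0.0585, 0, 0, -0.0025, 0], [0.0585, 0, 0, -0.0025, 0]]

```text
time: 27.6
position: [0.5069, 0.3381, 0.1642]
ee_rot: [0.002, -0.011, 1.0, 0.001]
force: [0.5, -2.0, 6.5]
finger_gap: 0.0585
grasp_force: 4.9
```

Request:
apply_moves:
  motion:
    - [[0.0585, 0, 0, 0.0015, 0], [0.066, 0, 0, 0.0015, 0], [0.085, 0, 0, 0.0015, 0], [0.085, 0, 0, 0.0015, 0], [0.085, 0, 0, 0.0015, 0]]

```text
time: 28.1
position: [0.5057, 0.3376, 0.1638]
ee_rot: [-0.0, -0.011, 1.0, -0.0]
force: [0.6, 0.1, 0.2]
finger_gap: 0.0848
grasp_force: 0.0
```

Request:
apply_moves:
  motion:
    - [[0.085, 0, 0, 0.01, 0], [0.085, 0, 0, 0.035, 0], [0.085, 0, 0, 0.07, 0], [0.085, 0, 0, 0.11, 0], [0.085, 0, 0, 0.14, 0]]

```text
time: 28.6
position: [0.5063, 0.338, 0.3074]
ee_rot: [0.001, -0.011, 1.0, 0.001]
force: [0.1, -0.1, -1.0]
finger_gap: 0.0849
grasp_force: 0.0
```

Request:
apply_moves:
  motion:
    - [[0.085, 0.02, 0.03, 0.02, 0], [0.085, 0.04, 0.06, 0.03, 0], [0.085, 0.06, 0.1, 0.03, 0], [0.085, 0.06, 0.14, 0.03, 0], [0.085, 0.06, 0.14, 0.03, 0]]

```text
time: 29.1
position: [0.5654, 0.4826, 0.3329]
ee_rot: [-0.0, -0.013, 1.0, 0.001]
force: [-0.4, -1.4, -0.1]
finger_gap: 0.0849
grasp_force: 0.0
```

```bash
python3 - <<'E'
from h import *
t=ctrl.snapshot("top");s=ctrl.snapshot("side");cv2.imwrite("pics/t17.png",t);cv2.imwrite("pics/s17.png",s)
o=ctrl.observe();print(o['position'],o['force'],o['finger_gap'])
s0=cv2.imread("pics/side0.png");t0=cv2.imread("pics/top0.png")
Rd=((0,120,60),(8,255,255)); Rd2=((172,120,60),(180,255,255))
for n,im,b in(("top",t,(178,195,40,30)),("side",s,(225,245,40,45)),("side0",s0,(225,245,40,45))):
    m=mask(im,*b,*Rd)|mask(im,*b,*Rd2);k,l,st,ce=cv2.connectedComponentsWithStats(m);print(n,st[1:,4],ce[1:])
B=((105,110,60),(125,255,255))
for im in(s0,s):e=big(mask(im,310,195,70,50,*B))[1];print("carousel side",e)
for n,im,b in(("top",t,(310,195,46,46)),("side",s,(330,192,40,38))):
    hs=cv2.cvtColor(im,cv2.COLOR_BGR2HSV)[b[1]:b[1]+b[3],b[0]:b[0]+b[2]]
    print(n,b);print("\n".join("%d "%(b[1]+i)+"".join("." if 100<h<130 and q>110 else "O" if 5<h<30 and q>60 else "k" if v<60 else "#" if v<130 else "+" if v<170 else " " for h,q,v in row) for i,row in enumerate(hs)))
E
```

```text
[0.56540134 0.47835685 0.33359934] [ 0.17101638 -0.36271401 -0.33364622] 0.08516310426914328
top [45 24] [[184.02222222 211.71111111]
 [202.125      211.29166667]]
side [67 46] [[253.52238806 256.7761194 ]
 [237.89130435 268.43478261]]
side0 [70 45] [[252.58571429 255.72857143]
 [237.55555556 267.68888889]]
carousel side ((346.8573303222656, 218.9798126220703), (34.18998718261719, 49.14069366455078), 93.74659729003906)
carousel side ((346.71331787109375, 219.97952270507812), (33.86174392700195, 48.98194885253906), 93.79759216308594)
top (310, 195, 46, 46)
195 ##############..................##############
196 ############.............#........############
197 ##########.............####........###########
198 ########...............#####.........#########
199 #######................#####..........####+++#
200 ######.................####............####+++
201 #####......k...........####.............####++
202 ####.....kkkk............................###++
203 ###......kkkk.............................###+
204 ###.......kkk..............................###
205 ##........#k........####
[... 2841 characters left out ...]
       ++O+++++..........
215 ....+      O++       ++O++++++..........
216 .....      OO +++ +++OO      +..........
217 .....     OOO   ++++OOO      +..........
218 .....     OOO      OOOO      +..........
219 .....     OOO      OOO      ++.....kk...
220 .....     OOO     OOOO     ++...........
221 ...... +++++++    OOO++  ++++...........
222 .     +++++++++++++OO++ ++++............
223 .++++++++++++++++++++++++++ ............
224 .+++++...+++++++++++++++++ .............
225 .#++++....++++++++++++++++..............
226 .#OOO#......++++++++++++................
227 .#OOO#........++++++....................
228 .####.........++++++..........k........+
229 ..............++++++...................+
```

The ring is shut round the spindle and the carousel sits about 1 px (roughly 4 mm) lower. The pliers hang where they started and the arm is clear. Handing in.

```bash
python3 -c "
from rig import ctrl
print(ctrl.job_done())"
```

```text
the job is handed in; nothing more can be done
None
```

The job is handed in at about 29 s: the camera images show the ring shut in the spindle's groove holding the carousel down about 4 mm, and the pliers back hanging in their holder with the arm clear; the verdict itself was not reported back.

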